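Change the batch of flatted shafts in the microscope's V-block fixture

TASK

Change the batch in the V-block fixture for the microscope: draw its lock bolt right back, put the one inspected shaft that lies in the fixture into a free notch of the black rack, and set each of the shafts waiting in the rack into a V of its own, flatted end towards the bolt and far enough along for the bolt's tongues to come over the flat. Roll each of the new shafts until its flat faces straight up, then slide the bolt fully home into its keeper so that its tongues hold the flats, turn the tally counter's knob back to its zero stop for the new batch, and leave the bottle, the slide box and the objective lens where they stand.

Things in the scene. Friction and masses are not known exactly. Their poses are not given: they have to be found in the camera images.
- fixture: Gang V-block, fixed: base 315 mm (y -150 to 165) x 190 (x -60 to 130), 15 thick; two steel bars (x -47 to -33 and 33 to 47, y +-135, top at z 77 mm) with three 90-degree V notches. Between them a 66 mm gap, free down to the base, where fingers can straddle a shaft. Origin on the bench under the middle V. x: along the Vs to the bolt; y: across; z up. Bolt parts at x 66 to 121, up to z 111.
- v1 (a point): Seat of V 1: where a seated shaft's mid point belongs, on the V's axis, 80 mm above the bench, midway between the V bars. Axes as the fixture's. Seats lie 95 mm apart along y (-95 mm). Any shaft may use any V; with fewer shafts a V stays empty. Along x a shaft may lie up to 15 mm off.
- v2 (a point): Seat of V 2: where a seated shaft's mid point belongs, on the V's axis, 80 mm above the bench, midway between the V bars. Axes as the fixture's. Seats lie 95 mm apart along y (0 mm). Any shaft may use any V; with fewer shafts a V stays empty. Along x a shaft may lie up to 15 mm off.
- v3 (a point): Seat of V 3: where a seated shaft's mid point belongs, on the V's axis, 80 mm above the bench, midway between the V bars. Axes as the fixture's. Seats lie 95 mm apart along y (95 mm). Any shaft may use any V; with fewer shafts a V stays empty. Along x a shaft may lie up to 15 mm off.
- bolt (a joint): Lock bolt, flat steel bar sliding along the fixture's y beyond the Vs, with three tongues 20 mm wide. 0 = fully back (tongues between the Vs); 0.045 m = fully home: nose in the keeper (+y end), a tongue over each V at x 66 to 96 mm, 10.5 mm above a seated shaft's axis: it clears a flat that is up within 8 degrees, else jams on the round side. 4 N friction; stays where left.
- bolt_knob (a point): Black upright knob of the bolt, 16 mm diameter, 42 mm tall. Point on its axis, 16 mm below its top, 26 mm above the bolt's upper face, 126 mm above the bench. Pinch it from above or push it along the fixture's y. Axes as the fixture's.
- shaft1_mid (a point): New steel shaft 1, in the rack at first; 28 mm diameter, 156 mm long, 0.2 to 0.4 kg. Point on its axis, 70 mm from the plain end, 86 mm from the flatted end, about its centre of mass. x: along the axis towards the flatted end; z: out of the flat, so z straight up is right. Any roll at first. Grip within 15 mm of this point; it is round there. None if absent.
- shaft2_mid (a point): New steel shaft 2, in the rack at first; 28 mm diameter, 156 mm long, 0.2 to 0.4 kg. Point on its axis, 70 mm from the plain end, 86 mm from the flatted end, about its centre of mass. x: along the axis towards the flatted end; z: out of the flat, so z straight up is right. Any roll at first. Grip within 15 mm of this point; it is round there. None if absent.
- shaft3_mid (a point): New steel shaft 3, in the rack at first; 28 mm diameter, 156 mm long, 0.2 to 0.4 kg. Point on its axis, 70 mm from the plain end, 86 mm from the flatted end, about its centre of mass. x: along the axis towards the flatted end; z: out of the flat, so z straight up is right. Any roll at first. Grip within 15 mm of this point; it is round there. None if absent.
- shaft1_flat (a point): Middle of shaft 1's flat (36 x 21 mm, milled 5 mm deep at the flatted end), 68 mm along the axis from the mid point and 9 mm off the axis. Axes as at the mid point.
- shaft2_flat (a point): Middle of shaft 2's flat (36 x 21 mm, milled 5 mm deep at the flatted end), 68 mm along the axis from the mid point and 9 mm off the axis. Axes as at the mid point.
- shaft3_flat (a point): Middle of shaft 3's flat (36 x 21 mm, milled 5 mm deep at the flatted end), 68 mm along the axis from the mid point and 9 mm off the axis. Axes as at the mid point.
- old_mid (a point): The inspected shaft, of the same form and size as the new ones, at first in the fixture's middle V, flat up under the bolt's tongue; it belongs in the rack. Point on its axis, 70 mm from the plain end, 86 mm from the flatted end. x: along the axis to the flatted end; z: out of the flat. In the rack it may lie at any roll.
- n1 (a point): Seat of rack notch 1: where a shaft's mid point lies in it, on the notch's axis, 48 mm above the bench. x: along the notch; y: across; z up. Black plastic rack, fixed: base 185 x 245 mm, 10 mm thick; two notched bars 45 mm high, 14 thick, with a 66 mm gap between them for the fingers, centred on this point; notches 80 mm apart. Along x a shaft may lie up to 15 mm off.
- n2 (a point): Seat of rack notch 2: where a shaft's mid point lies in it, on the notch's axis, 48 mm above the bench. x: along the notch; y: across; z up. Black plastic rack, fixed: base 185 x 245 mm, 10 mm thick; two notched bars 45 mm high, 14 thick, with a 66 mm gap between them for the fingers, centred on this point; notches 80 mm apart. Along x a shaft may lie up to 15 mm off.
- n3 (a point): Seat of rack notch 3: where a shaft's mid point lies in it, on the notch's axis, 48 mm above the bench. x: along the notch; y: across; z up. Black plastic rack, fixed: base 185 x 245 mm, 10 mm thick; two notched bars 45 mm high, 14 thick, with a 66 mm gap between them for the fingers, centred on this point; notches 80 mm apart. Along x a shaft may lie up to 15 mm off.
- tally (a joint): Reset knob of the dial tally counter, a fixed steel case 58 x 50 mm, 42 mm high, with a white dial on top. Reads 0 at its zero stop and up to 2.7 rad; turning the knob anticlockwise seen from above brings it back to 0. Light friction (0.03 N m); stays where left.
- tally_grip (a point): Winged knob of the tally counter: a bar 32 mm long, 10 mm wide, 30 mm tall. Point on its vertical turning axis, 10 mm below its top, 67 mm above the bench, 22 mm above the dial. x: along the bar towards its pointer; z up. It turns with the knob.
- bottle: Glass reagent bottle with a blue cap, 68 mm in diameter, 150 mm tall; origin under its centre. Leave it.
- slide_box: Grey plastic slide box, 85 x 115 x 34 mm; origin under its centre. Leave it.
- objective: Spare microscope objective standing on its thread, 31 mm in diameter, 48 mm tall; origin under its centre. Leave it.
Things that resemble listed ones, but are neither listed nor needed, are in the scene too. Leave any red look-alike of the part that bears old_mid alone. Of the things that look like the part that bears n1, the larger one is meant.

How it is judged:
By the outcome, as a careful person would: the job done as asked, in the order asked, and still so for the second after the job is handed in, with the robot touching nothing.
Of shaft1, shaft2, shaft3 only 2 to 3 are there at a start; the rules pass over those that are not, and their reading is None.
At some moment in a run one of shaft1, shaft2, shaft3, old may be knocked a few centimetres aside while the robot is not near it.
Once in a run the grip may slacken for a moment while it holds something.
It also fails if it takes over 210 s, if anything falls off the work surface, if the arm or the gripper's body presses on something with over 40 N, if the wrist force passes 120 N, or if a joint passes its speed limit or range.

ROBOT

A 6-joint arm with a two-finger parallel gripper is mounted at the origin on the work surface. World frame = base frame: x ahead of the robot, y to its left, z up, the work surface at z = 0. Lengths are in m, angles in rad, forces in N, time in s.
With the tool pointing down it reaches from about 0.3 to 0.775 m from the base axis. Payload 14.6 kg.
Tool frame: the origin (TCP) lies at the very end of the fingers, on their centre line; the grasp point (between the pads) lies 19 mm behind it; y points along the fingers, x is the direction in which the jaws open and shut, and the axes are right-handed (so a half turn about y gives the same grasp; the last joint's range is limited). The gripper opens to 94 mm and grips with 3 to 60 N. Pads are 16 mm wide; open, the fingers measure 119 mm over their backs; the gripper's body (75 mm by 177 mm) begins 78 mm behind the grasp point.
Start: joints at [1.221, 0.3, 1.521, -0, 1.321, -0.067], TCP at [0.153, 0.528, 0.173] pointing down, gripper open.
Joint ranges: [-3.03, 3.03], [-0.79, 2.21], [0.23, 2.52], [-1.04, 4.18], [0, 3.07], [-2.55, 2.55]. Speed limits (rad/s): [2.22, 2.22, 2.57, 3.14, 3.14, 3.14].

INTERFACE

Orientations are given as [roll, pitch, yaw] about the fixed x, y, z axes, in that order (R = Rz(yaw) Ry(pitch) Rx(roll)).
In Python, from station import * gives the robot as it stands.
- The arm moves only by the tool send_rows, never from a script. Its argument "series" is text: rows parted by semicolons, each of 7 numbers parted by spaces: the turn, a rotation vector about the tool's x, y, z in units of 5 degrees (1.0 is 5 degrees), then the shift along the tool's x, y, z in cm, then the opening, from -1 (shut) to 1 (fully open). A call has exactly 10 rows; each row is the pose to reach, as a shift and turn from the pose commanded when the call began, along the tool's axes at that moment; what a row does not reach only later rows make up. A row lasts 1/12 s, in which the tool goes at most 41.7 mm and 7.16 degrees, less where a joint would pass 70% of its speed; a pose out of reach is approached as far as the arm can. A call with a gripper value outside its range is refused whole. The fingers move at their own pace and stop on an object; "newtons" is the grip in N (left out, the last holds). Time passes only in rows, so rows that repeat a pose let the fingers close, or fill a call up. It gives the time, the measured TCP pose, the force and the opening at its end, in the units of the state.
- get_obs(): the state, without advancing time (a new reading comes with each control period).
- camera(name): name is "side" or "top" or "wrist"; returns the picture (400x640x3 uint8, red, green, blue); there is no depth.
- camera_info(name): a dict with "K" (3x3 intrinsics, pixels), "R" (3x3) and "t" (3): a world point X has camera coordinates R X + t; the wrist camera has in their place "mount" (4x4, takes a point from camera to tool coordinates, whose origin is the TCP and whose axes are the tool frame's). Camera axes: x right, y down, z forward; pixel columns grow to the right and rows downward; lengths in m; the calibration is good to about 2 mm. A picture is of the moment at which its call begins: read the wrist's pose just before it. camera_info takes no time and is no camera call.
- hand_in(): hands the job in, once; it reports no verdict.
The state is a dict: "time_s": time; "qpos": joint angles; "joint_vel": joint speeds; "tau": joint torques, N m; "ee_pos": TCP position; "eef_rot": TCP orientation; "force": force on the tool from outside, world axes, zero at the start; "moment": the same for the moment, N m; "grip_width": finger opening in m.
Only numpy, scipy, OpenCV 4.12 (cv2) and the standard library are available. Lean on these libraries where they do the work, as an engineer would, in place of code of your own. Each camera call takes 0.05 s, during which the arm holds its last target. There are 200 camera calls.

## Working session

There is one attempt and no reset: what is moved stays moved. The work goes in short steps, Python scripts to look and compute and a tool call to move; the robot and the scene stay as the last step left them, time stands still between calls to the robot, and variables do not carry over. Pictures are saved under pics/ and viewed, on a budget of 14 in all, crops included, one or two more only if the job needs it, and the job is handed in when it is done.

Besides the shell and the picture viewer there is one more tool, called after "Request:" as name(argument=value, ...), one argument or row to a line, values as JSON. send_rows: Moves the arm, as the interface text tells. Its arguments: {"type":"object","properties":{"series":{"type":"string"},"newtons":{"type":"number"}},"required":["series"]}

```bash
ls; mkdir -p pics; python3 - <<'E'
from station import *
import cv2
o=get_obs();print(o)
for n in("top","side"):
    i=camera_info(n);print(n,i)
    cv2.imwrite(f"pics/{n}0.png",camera(n)[:,:,::-1])
print(camera_info("wrist"))
E
```

```text
pics
{'time_s': 0.0, 'qpos': array([ 1.22141649e+00,  3.00500327e-01,  1.52157593e+00,  1.31129019e-05,
        1.32070936e+00, -6.65831654e-02]), 'joint_vel': array([ 0.00119143, -0.00010438, -0.0024553 ,  0.00113593,  0.00022981,
        0.0005682 ]), 'tau': array([-1.01110843e-03, -5.31799793e+01, -3.52731085e+01,  7.06894859e-02,
        2.43659673e-02, -1.68386773e-04]), 'ee_pos': array([0.15335961, 0.52787105, 0.17207251]), 'eef_rot': array([-1.57070428e+00,  1.18947465e-03,  1.28799646e+00]), 'force': array([0.79578979, 0.78299705, 0.54750093]), 'moment': array([-0.03894073, -0.00265762,  0.02634173]), 'grip_width': 0.0937076984094258}
top {'K': array([[510.59730399,   0.        , 324.20670901],
       [  0.        , 510.59730399, 202.42639668],
       [  0.        ,   0.        ,   1.        ]]), 'R': array([[ 0.0108112 , -0.99987995,  0.01109932],
       [-0.98677739, -0.01246341, -0.16160149],
       [ 0.16172042, -0.00920545, -0.98679368]]), 't': array([-0.01034967,  0.49677863,  1.98412751])}
side {'K': array([[452.85982169,   0.        , 317.72148121],
       [  0.        , 452.85982169, 199.08600166],
       [  0.        ,   0.        ,   1.        ]]), 'R': array([[-0.99005144, -0.13927057,  0.02004628],
       [-0.11041367,  0.68066963, -0.72422212],
       [ 0.08721793, -0.71923054, -0.68927532]]), 't': array([0.50272968, 0.11563577, 1.44221608])}
{'K': array([[359.48193355,   0.        , 321.80988264],
       [  0.        , 359.48193355, 202.81792754],
       [  0.        ,   0.        ,   1.        ]]), 'mount': array([[ 9.99999332e-01,  2.44144251e-04,  1.12982066e-03,
         3.13527855e-04],
       [-1.03954702e-03, -2.37427935e-01,  9.71404599e-01,
        -2.12097757e-01],
       [ 5.05413835e-04, -9.71405124e-01, -2.37427523e-01,
         6.82044846e-02],
       [ 0.00000000e+00,  0.00000000e+00,  0.00000000e+00,
         1.00000000e+00]])}
```

View pics/top0.png

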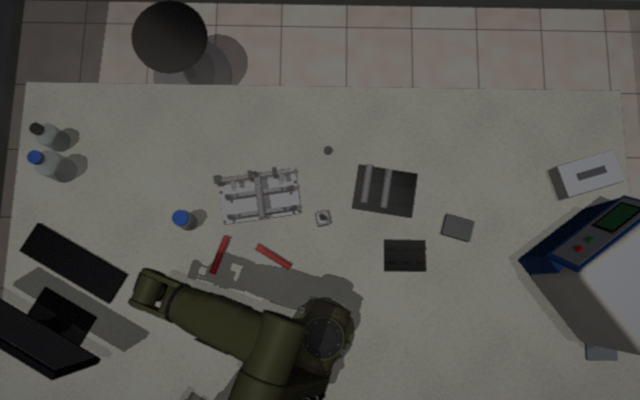

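View pics/side0.png

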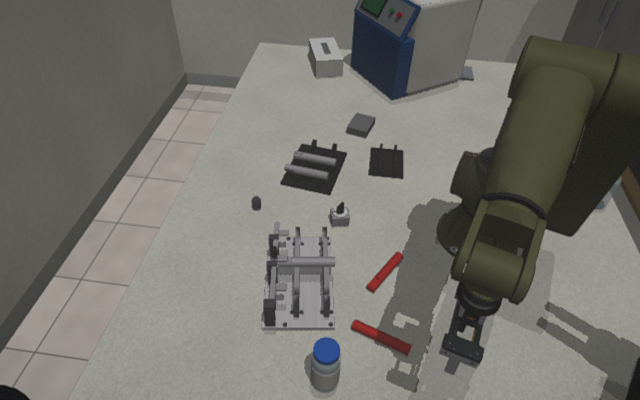

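```bash
cat > h.py <<'E'
from station import *
import cv2, numpy as np
from scipy.spatial.transform import Rotation as Rn
def pose():
    o=get_obs(); T=np.eye(4); T[:3,:3]=Rn.from_euler('xyz',o['eef_rot']).as_matrix(); T[:3,3]=o['ee_pos']; return T
def cam(name,T=None):
    i=camera_info(name)
    if name=='wrist':
        M=np.linalg.inv((pose() if T is None else T)@i['mount']); return i['K'],M[:3,:3],M[:3,3]
    return i['K'],i['R'],i['t']
def proj(c,X):
    K,R,t=c; p=(K@(R@np.atleast_2d(X).T+t[:,None])).T; return p[:,:2]/p[:,2:]
def back(c,uv,z):
    K,R,t=c; d=R.T@np.linalg.inv(K)@np.array([*uv,1.]); C=-R.T@t; return C+d*(z-C[2])/d[2]
def shot(name,fn,box=None,s=1,g=1.0):
    T=pose(); im=camera(name); np.save(f'pics/{fn}_T.npy',T); cv2.imwrite(f'pics/{fn}_raw.png',im[:,:,::-1])
    if box: im=im[box[1]:box[3],box[0]:box[2]]
    im=np.clip(255*(im/255.)**g,0,255).astype(np.uint8)
    cv2.imwrite(f'pics/{fn}.png',cv2.resize(im,None,fx=s,fy=s,interpolation=cv2.INTER_CUBIC)[:,:,::-1]); return T
# target tool pose: pointing down, jaw x axis along world yaw a (y tool = -z)
def down(p,a):
    T=np.eye(4); x=np.array([np.cos(a),np.sin(a),0]); y=np.array([0,0,-1.]); T[:3,:3]=np.c_[x,y,np.cross(x,y)]; T[:3,3]=p; return T
def row(Tc,Tt):
    D=np.linalg.inv(Tc)@Tt; return np.r_[np.degrees(Rn.from_matrix(D[:3,:3]).as_rotvec())/5, D[:3,3]*100].round(2)
E
python3 - <<'E'
from h import *
im=cv2.imread('pics/top0.png')[130:290,170:480]
im=cv2.resize(im,None,fx=2.58,fy=2.58,interpolation=cv2.INTER_CUBIC); im=(255*(im/255.)**.6).astype(np.uint8)
cv2.imwrite('pics/top0c.png',im)
c=cam('top')
for n,uv,z in [('fixtL',(217,195),0.015),('tally',(322,216),.06),('rack',(385,190),.0),('bottle',(184,218),.1),('rackcorners',(357,165),0.01),('',(417,172),.01),('',(413,216),.01),('',(353,210),.01),('fix',(218,183),.015),('',(299,170),.015),('',(301,214),.015),('',(223,223),.015)]:
    print(n,back(c,uv,z).round(3))
E
```

```text
fixtL [0.526 0.426 0.015]
tally [0.44  0.004 0.06 ]
rack [ 0.558 -0.252  0.   ]
bottle [0.42 0.53 0.1 ]
rackcorners [ 0.658 -0.137  0.01 ]
 [ 0.632 -0.381  0.01 ]
 [ 0.451 -0.362  0.01 ]
 [ 0.472 -0.121  0.01 ]
fix [0.575 0.424 0.015]
 [0.633 0.099 0.015]
 [0.453 0.088 0.015]
 [0.413 0.397 0.015]
```

View pics/top0c.png

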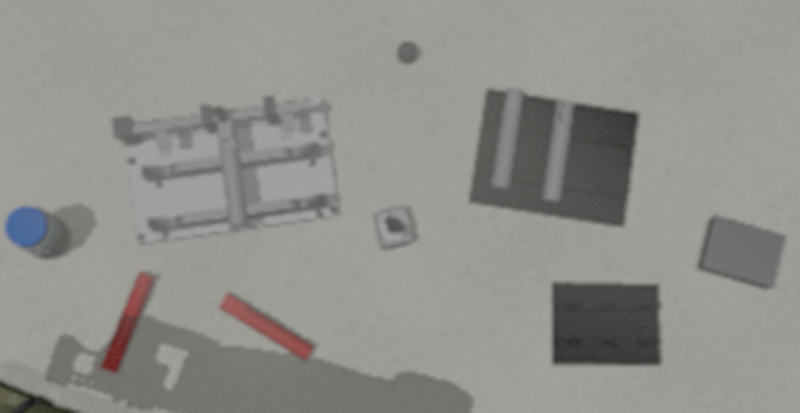

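```bash
python3 - <<'E'
from h import *
print(row(pose(),down([.54,.25,.30],1.67)))
E
```

```text
[-0.000e+00 -4.380e+00 -1.000e-02 -1.591e+01 -1.277e+01 -4.488e+01]
```

Request:
send_rows(
  series="0 0 0 0 -4 0 1;0 0 0 0 -8 0 1;0 0 0 0 -12.8 0 1;0 0 0 -1 -12.8 -3.8 1;0 0 0 -2 -12.8 -7.6 1;0 0 0 -3 -12.8 -11.4 1;0 0 0 -4 -12.8 -15.2 1;0 0 0 -5 -12.8 -19 1;0 0 0 -6 -12.8 -22.8 1;0 0 0 -7 -12.8 -26.6 1",
  newtons=30,
)

```text
time_s: 0.93
ee_pos: [0.3907, 0.3853, 0.3005]
eef_rot: [-1.571, 0.0, 1.288]
force: [0.8, 0.8, -0.9]
grip_width: 0.0941
```

Request:
send_rows(
  series="0 -1 0 -1.5 0 -3.2 1;0 -2 0 -3.1 0 -6.4 1;0 -3 0 -4.6 0 -9.6 1;0 -4 0 -6.2 0 -12.8 1;0 -4.38 0 -7.7 0 -15.8 1;0 -4.38 0 -8.9 0 -18.3 1;0 -4.38 0 -8.9 0 -18.3 1;0 -4.38 0 -8.9 0 -18.3 1;0 -4.38 0 -8.9 0 -18.3 1;0 -4.38 0 -8.9 0 -18.3 1",
)

```text
time_s: 1.77
ee_pos: [0.5396, 0.251, 0.3007]
eef_rot: [-1.571, -0.0, 1.671]
force: [0.1, 0.2, 0.1]
grip_width: 0.0939
```

```bash
python3 - <<'E'
from h import *
shot('wrist','w1',s=1.25,g=.7); o=get_obs(); print(o['ee_pos'],o['eef_rot'],o['force'])
E
```

```text
[0.53961915 0.25102311 0.30083287] [-1.57096672e+00 -1.25784719e-04  1.67150916e+00] [-0.43534425 -0.39968682  0.06963525]
```

View pics/w1.png

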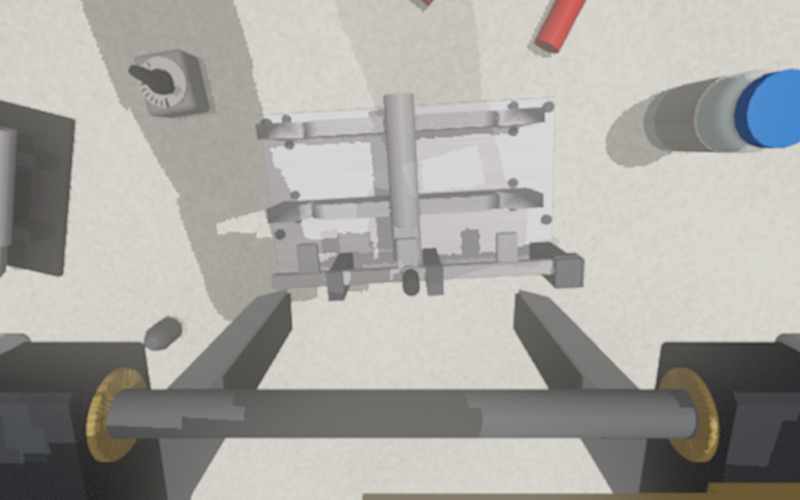

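```bash
cat > fit.py <<'E'
from h import *
from scipy.optimize import least_squares
def fit(c,L,P,x0):
    L=np.array(L)/1000.; P=np.array(P)
    def W(x,L): 
        s,k=np.sin(x[2]),np.cos(x[2]); return np.c_[x[0]+k*L[:,0]-s*L[:,1],x[1]+s*L[:,0]+k*L[:,1],L[:,2]]
    r=least_squares(lambda x:(proj(c,W(x,L))-P).ravel(),x0,loss='soft_l1'); return r.x,W,(proj(c,W(r.x,L))-P).round(1)
E
python3 - <<'E'
from fit import *
c=cam('wrist',np.load('pics/w1_T.npy'))
L=[(-60,-150,15),(-60,165,15),(-40,-135,77),(-40,135,77),(40,-135,77),(40,135,77)]
P=np.array([(265,113),(555,98),(259,130),(544,117),(268,213),(544,199)])/1.25
x,W,r=fit(c,L,P,[.53,.25,.06]); print(x,r.tolist())
im=cv2.imread('pics/w1_raw.png'); im=(255*(im/255.)**.7).astype(np.uint8); S=4
b=(190,60,480,250)
big=cv2.resize(im[b[1]:b[3],b[0]:b[2]],None,fx=2.75,fy=2.75,interpolation=cv2.INTER_CUBIC)
def dr(Ls,col):
    q=((proj(c,W(x,np.array(Ls)/1000.))-b[:2]+.5)*2.75).astype(int); cv2.polylines(big,[q.reshape(-1,1,2)],True,col,1)
dr([(-60,-150,15),(-60,165,15),(130,165,15),(130,-150,15)],(0,0,255))
for a in(-40,40): dr([(a-7,-135,77),(a-7,135,77),(a+7,135,77),(a+7,-135,77)],(0,200,0))
dr([(-70,-14,80),(-70,14,80),(86,14,80),(86,-14,80)],(255,0,0))
for y in(-95,0,95): dr([(66,y-10,93),(66,y+10,93),(96,y+10,93),(96,y-10,93)],(255,0,255))
cv2.imwrite('pics/w1o.png',big)
E
```

```text
[0.49268471 0.24822682 0.14807187] [[-4.6, -0.3], [1.9, -0.1], [-1.3, -0.2], [2.2, -1.1], [-0.4, 1.2], [0.3, 2.0]]
```

View pics/w1o.png

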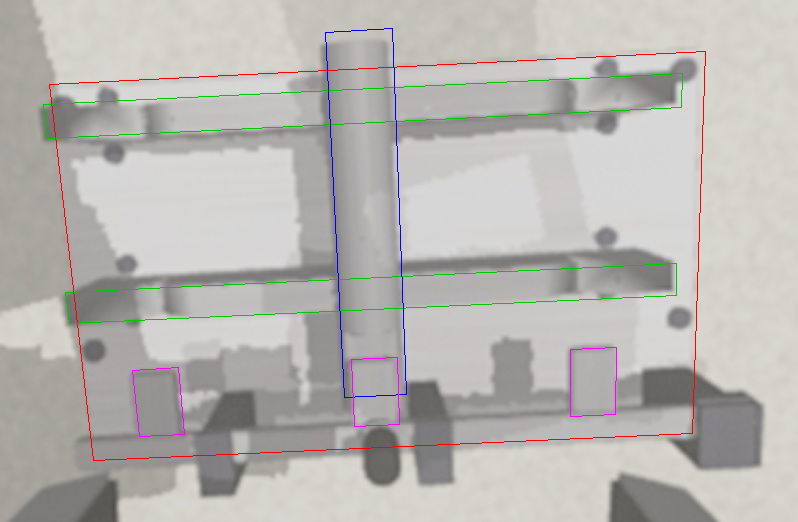

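```bash
python3 - <<'E'
from h import *
c=cam('wrist',np.load('pics/w1_T.npy'))
x0=np.array([.4927,.2482]);a=.148;R=np.array([[np.cos(a),-np.sin(a)],[np.sin(a),np.cos(a)]])
def u(p): return (p[0]/2.75+190-.5,p[1]/2.75+60-.5)
for p,z in [((382,467),.142),((382,446),.110),((235,475),.111),((432,465),.111),((728,435),.111)]:
    X=back(c,u(p),z); print(p,X.round(4),(R.T@(X[:2]-x0)).round(4))
k=back(c,u((382,467)),.142)
print(row(pose(),down([k[0],k[1],.165],a+np.pi/2)))
for p,z in [((165,85),.045),((158,80),.07)]: print('tally',back(c,(p[0]/1.25,p[1]/1.25),z).round(4))
E
```

```text
(382, 467) [0.5908 0.2639 0.142 ] [0.0993 0.0011]
(382, 446) [0.5917 0.2646 0.11  ] [0.1004 0.0017]
(235, 475) [0.6106 0.2035 0.111 ] [ 0.11   -0.0616]
(432, 465) [0.5977 0.2867 0.111 ] [0.1095 0.0226]
(728, 435) [0.5719 0.4097 0.111 ] [0.1022 0.1481]
[ 0.   -0.54  0.    0.77 13.58 -5.22]
tally [0.4398 0.0077 0.045 ]
tally [0.4378 0.014  0.07  ]
```

Request:
send_rows(
  series="0 -.54 0 .8 3.5 -3 1;0 -.54 0 .8 7 -5.2 1;0 -.54 0 .8 10 -5.3 1;0 -.54 0 .8 13.6 -5.3 1;0 -.54 0 .8 15.5 -5.3 1;0 -.54 0 .8 17.5 -5.3 1;0 -.54 0 .8 18.7 -5.3 0.2;0 -.54 0 .8 18.7 -5.3 -.4;0 -.54 0 .8 18.7 -5.3 -1;0 -.54 0 .8 18.7 -5.3 -1",
  newtons=25,
)

```text
time_s: 2.65
ee_pos: [0.5927, 0.2639, 0.1153]
eef_rot: [-1.573, -0.0, 1.718]
force: [0.8, -0.0, 0.9]
grip_width: 0.0708
```

Request:
send_rows(
  series="0 0 0 0 0 0 -1;0 0 0 0 0 0 -1;0 0 0 -.8 0 0 -1;0 0 0 -1.6 0 0 -1;0 0 0 -2.4 0 0 -1;0 0 0 -3.2 0 0 -1;0 0 0 -4 0 0 -1;0 0 0 -4.5 0 0 -1;0 0 0 -4.8 0 0 -1;0 0 0 -4.8 0 0 -1",
)

```text
time_s: 3.48
ee_pos: [0.5994, 0.2152, 0.1137]
eef_rot: [-1.571, 0.0, 1.717]
force: [0.5, 0.6, -0.0]
grip_width: 0.0044
```

```bash
python3 - <<'E'
from h import *
shot('wrist','w2',box=(120,130,520,400),s=2,g=.7)
E
```

```text
(no output)
```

View pics/w2.png

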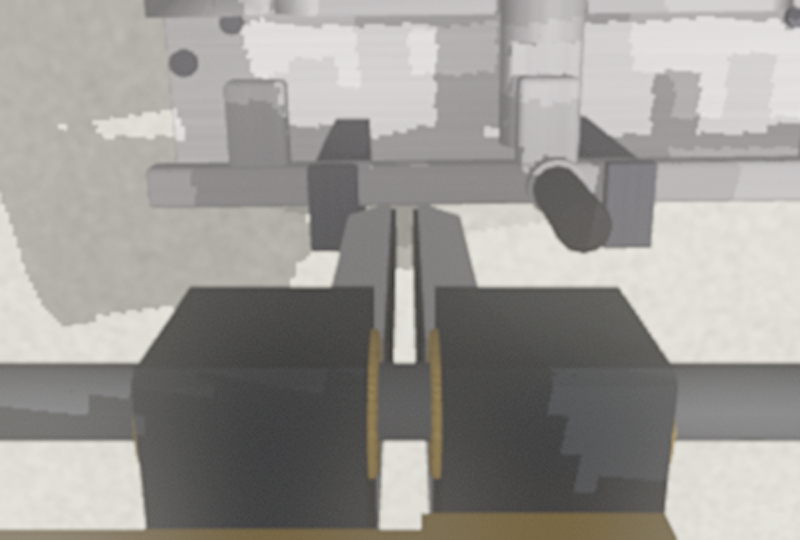

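```bash
python3 - <<'E'
from h import *
T=np.load('pics/w2_T.npy');c=cam('wrist',T)
print('tcp',T[:3,3],(proj(c,T[:3,3])-[120,130])*2)
for p,z in [((550,184),.100),((586,232),.142),((586,238),.142)]:
    X=back(c,(p[0]/2+120,p[1]/2+130),z); print(X.round(4),((np.linalg.inv(T)@np.r_[X,1])[:3]*100).round(2))
a=.148;x0=np.array([.4927,.2482])
R=np.array([[np.cos(a),-np.sin(a)],[np.sin(a),np.cos(a)]])
# refit fixture in this view: shaft,tongue corners
for p,z in [((520,78),.0965),((578,78),.0965),((228,82),.0965),((286,82),.0965)]:
    X=back(c,(p[0]/2+120,p[1]/2+130),z); print((R.T@(X[:2]-x0)).round(4))
E
```

```text
tcp [0.59938232 0.2151925  0.11368032] [[402.54318396 196.46830154]]
[0.5925 0.263  0.1   ] [ 4.83  1.37 -0.01]
[0.5931 0.2646 0.142 ] [ 4.98 -2.83 -0.1 ]
[0.5948 0.2649 0.142 ] [ 4.99 -2.83 -0.27]
[ 0.0664 -0.0106]
[0.0664 0.008 ]
[ 0.0675 -0.1044]
[ 0.0676 -0.0858]
```

```bash
python3 - <<'E'
from h import *
T=pose();c=cam('side')
p=proj(c,np.array([T[:3,3],T[:3,3]-T[:3,1]*.033,T[:3,3]-T[:3,1]*.097]));print(p)
u,v=p[0].astype(int); b=(u-60,v-60,u+60,v+40)
T=shot('side','s2',box=b,s=6,g=.6)
im=cv2.imread('pics/s2.png')
for q,col in zip(p,[(0,0,255),(0,255,0),(255,0,0)]): cv2.circle(im,tuple(((q-b[:2])*6).astype(int)),4,col,-1)
cv2.imwrite('pics/s2.png',im)
E
```

```text
[[275.21503334 240.00660056]
 [274.67622821 232.01758496]
 [273.57276918 215.65628693]]
```

View pics/s2.png

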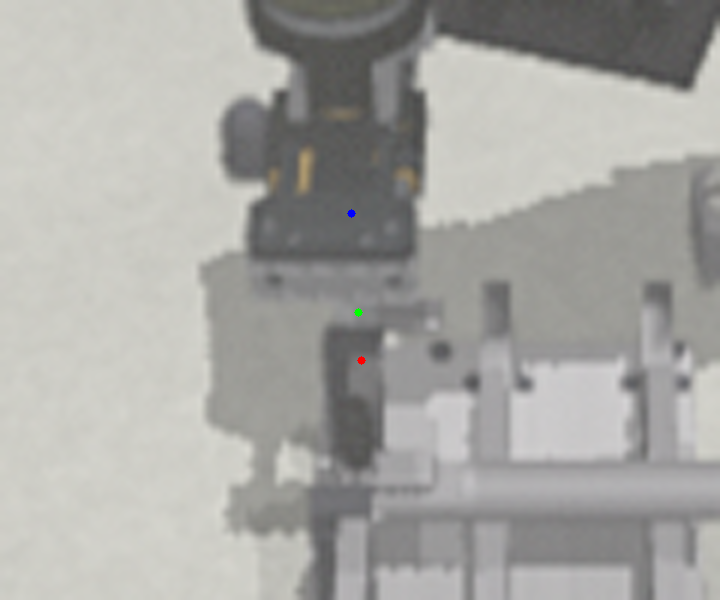

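Request:
send_rows(
  series="0 0 0 0 -1 0 -1;0 0 0 0 -2 -1 -1;0 0 0 0 -2 -4 -1;0 0 0 0 -1 -7 -1;0 0 0 0 2 -8 -1;0 0 0 0 5 -8 -1;0 0 0 0 8 -8 -1;0 0 0 0 10 -8 -1;0 0 0 0 10.5 -8 -1;0 0 0 0 10.5 -8 -1",
)

```text
time_s: 4.42
ee_pos: [0.6778, 0.2278, 0.0079]
eef_rot: [-1.569, 0.0, 1.718]
force: [-1.0, -0.8, -0.1]
grip_width: 0.0004
```

Request:
send_rows(
  series="0 0 0 0 .3 0 -1;0 0 0 0 .6 0 -1;0 0 0 0 .8 0 -1;0 0 0 0 .9 0 -1;0 0 0 0 1 0 -1;0 0 0 0 1.1 0 -1;0 0 0 0 1.1 0 -1;0 0 0 0 1.1 0 -1;0 0 0 0 1.1 0 -1;0 0 0 0 1.1 0 -1",
)

```text
time_s: 5.25
ee_pos: [0.6784, 0.2276, -0.0023]
eef_rot: [-1.571, -0.0, 1.717]
force: [0.0, -0.6, -0.7]
grip_width: 0.0005
```

Request:
send_rows(
  series="0 0 0 0 .3 0 -1;0 0 0 0 .6 0 -1;0 0 0 0 .9 0 -1;0 0 0 0 1.2 0 -1;0 0 0 0 1.4 0 -1;0 0 0 0 1.6 0 -1;0 0 0 0 1.8 0 -1;0 0 0 0 1.8 0 -1;0 0 0 0 1.8 0 -1;0 0 0 0 1.8 0 -1",
)

```text
time_s: 6.08
ee_pos: [0.6785, 0.2276, -0.0202]
eef_rot: [-1.571, -0.0, 1.717]
force: [0.1, -0.4, -0.7]
grip_width: 0.0003
```

```bash
python3 - <<'E'
from h import *
o=get_obs();print(o['ee_pos'],o['force'],o['qpos'])
shot('wrist','w3',box=(120,130,520,400),s=2,g=.7)
E
```

```text
[ 0.67845397  0.22762041 -0.02020492] [ 0.11601219 -0.35927791 -0.67856864] [ 2.72542462e-01  8.56458256e-01  1.12429452e+00 -2.87858276e-05
  1.16060710e+00 -1.44484170e+00]
```

View pics/w3.png

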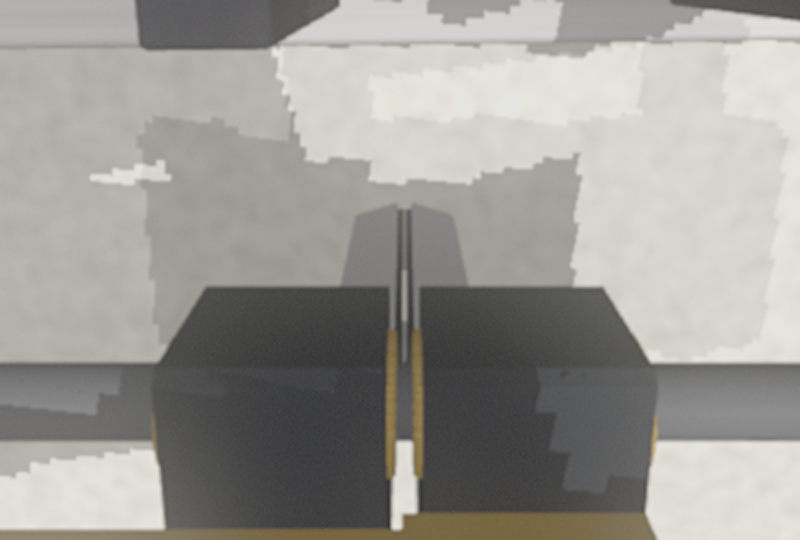

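Request:
send_rows(
  series="0 0 0 0 .2 0 -1;0 0 0 0 .4 0 -1;0 0 0 0 .6 0 -1;0 0 0 0 .7 0 -1;0 0 0 0 .8 0 -1;0 0 0 0 .8 0 -1;0 0 0 0 .8 0 -1;0 0 0 0 .8 0 -1;0 0 0 0 .8 0 -1;0 0 0 0 .8 0 -1",
)

```text
time_s: 6.97
ee_pos: [0.6784, 0.2276, -0.0282]
eef_rot: [-1.571, 0.0, 1.717]
force: [-0.4, -0.9, -0.6]
grip_width: 0.0009
```

Request:
send_rows(
  series="0 0 0 0 .1 0 -1;0 0 0 0 .2 0 -1;0 0 0 0 .3 0 -1;0 0 0 0 .3 0 -1;0 0 0 0 .3 0 -1;0 0 0 0 .3 0 -1;0 0 0 0 .3 0 -1;0 0 0 0 .3 0 -1;0 0 0 0 .3 0 -1;0 0 0 0 .3 0 -1",
)

```text
time_s: 7.8
ee_pos: [0.6784, 0.2276, -0.0313]
eef_rot: [-1.571, 0.0, 1.717]
force: [-0.1, 0.2, 0.1]
grip_width: 0.0001
```

Request:
send_rows(
  series="0 0 0 0 .1 0 -1;0 0 0 0 .2 0 -1;0 0 0 0 .3 0 -1;0 0 0 0 .3 0 -1;0 0 0 0 .3 0 -1;0 0 0 0 .3 0 -1;0 0 0 0 .3 0 -1;0 0 0 0 .3 0 -1;0 0 0 0 .3 0 -1;0 0 0 0 .3 0 -1",
)

```text
time_s: 8.63
ee_pos: [0.6786, 0.2277, -0.0326]
eef_rot: [-1.571, -0.0, 1.717]
force: [-7.5, -2.6, 14.9]
grip_width: 0.0003
```

```bash
sed -i 's/T\[:3,3\]=p; return T$/T[:3,3]=np.array(p)+.032*y; return T  # p = real fingertip/' h.py; grep -n 032 h.py; python3 - <<'E'
from h import *
print(row(pose(),down([.5925,.2635,.165],.148+np.pi/2)))
E
```

```text
22:    T=np.eye(4); x=np.array([np.cos(a),np.sin(a),0]); y=np.array([0,0,-1.]); T[:3,:3]=np.c_[x,y,np.cross(x,y)]; T[:3,3]=np.array(p)+.032*y; return T  # p = real fingertip
[ 1.000e-02 -2.000e-02  0.000e+00  4.800e+00 -1.656e+01  7.980e+00]
```

Request:
send_rows(
  series="0 0 0 0 -4 0 0;0 0 0 0 -8 0 0;0 0 0 0 -12 0 0;0 0 0 0 -16.5 0 0;0 0 0 2 -16.5 3 0;0 0 0 4 -16.5 6 0;0 0 0 4.8 -16.5 8 0;0 0 0 4.8 -15 8 0;0 0 0 4.8 -12 8 0;0 0 0 4.8 -11.4 8 0",
)

```text
time_s: 9.47
ee_pos: [0.5903, 0.263, 0.0759]
eef_rot: [-1.566, 0.001, 1.718]
force: [-0.4, 0.2, -2.1]
grip_width: 0.0467
```

Request:
send_rows(
  series="0 0 0 0 0 0 -1;0 0 0 0 0 0 -1;0 0 0 0 0 0 -1;0 0 0 0 0 0 -1;0 0 0 0 0 0 -1;0 0 0 0 0 0 -1;0 0 0 0 0 0 -1;0 0 0 0 0 0 -1;0 0 0 0 0 0 -1;0 0 0 0 0 0 -1",
)

```text
time_s: 10.3
ee_pos: [0.5927, 0.2635, 0.0806]
eef_rot: [-1.572, -0.0, 1.717]
force: [0.2, -0.2, 5.9]
grip_width: 0.0153
```

Request:
send_rows(
  series="0 0 0 -.8 0 0 -1;0 0 0 -1.6 0 0 -1;0 0 0 -2.4 0 0 -1;0 0 0 -3.2 0 0 -1;0 0 0 -4 0 0 -1;0 0 0 -4.5 0 0 -1;0 0 0 -4.7 0 0 -1;0 0 0 -4.7 0 0 -1;0 0 0 -4.7 0 0 -1;0 0 0 -4.7 0 0 -1",
)

```text
time_s: 11.13
ee_pos: [0.5993, 0.2194, 0.0804]
eef_rot: [-1.573, -0.004, 1.718]
force: [1.2, 15.0, 2.8]
grip_width: 0.0155
```

```bash
python3 - <<'E'
from h import *
print(row(pose(),down([.55,-.25,.28],1.47)))
E
```

```text
[ 2.000e-02  2.840e+00  5.000e-02 -4.564e+01 -1.696e+01  1.172e+01]
```

Request:
send_rows(
  series="0 0 0 .2 0 0 0;0 0 0 .2 0 0 0;0 0 0 .2 0 0 0;0 0 0 .2 0 0 0;0 0 0 .2 -4 0 0;0 0 0 .2 -8 0 0;0 0 0 .2 -12 0 0;0 0 0 .2 -17 0 0;0 0 0 -3.5 -17 1 0;0 0 0 -7 -17 2 0",
)

```text
time_s: 11.97
ee_pos: [0.5902, 0.1447, 0.2532]
eef_rot: [-1.576, -0.0, 1.72]
force: [0.5, 0.4, -0.3]
grip_width: 0.0471
```

Request:
send_rows(
  series="0 0.3 0 -3.9 0 1 .5;0 .6 0 -7.8 0 2 .5;0 .9 0 -11.7 0 3 .5;0 1.2 0 -15.6 0 4 .5;0 1.5 0 -19.5 0 5 .5;0 1.8 0 -23.4 0 6 .5;0 2.1 0 -27.3 0 7 .5;0 2.4 0 -31.2 0 8 .5;0 2.7 0 -35 0 9 .5;0 2.84 0 -38.6 0 9.7 .5",
)

```text
time_s: 12.8
ee_pos: [0.5489, -0.2538, 0.2498]
eef_rot: [-1.571, 0.0, 1.467]
force: [1.3, 0.4, 0.4]
grip_width: 0.0705
```

```bash
python3 - <<'E'
from h import *
camera('side')
shot('wrist','w4',s=1.25,g=.6); o=get_obs(); print(o['ee_pos'],o['eef_rot'],o['time_s'])
E
```

```text
[ 0.54858967 -0.2560433   0.24887056] [-1.56962725e+00  3.93178819e-04  1.46386902e+00] 12.9
```

View pics/w4.png

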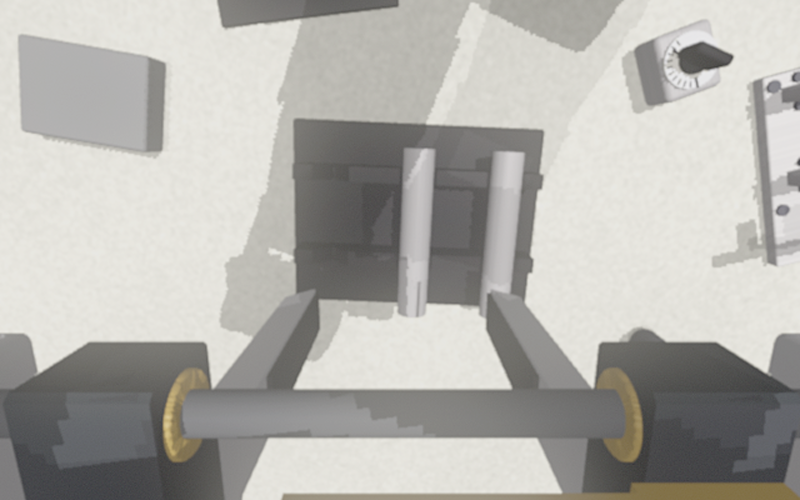

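```bash
cat > ov.py <<'E'
from fit import *
def overlay(fn,c,b,s,polys,out,g=.6,clahe=False):
    im=cv2.imread(f'pics/{fn}_raw.png')[b[1]:b[3],b[0]:b[2]]; im=(255*(im/255.)**g).astype(np.uint8)
    im=cv2.resize(im,None,fx=s,fy=s,interpolation=cv2.INTER_CUBIC)
    if clahe:
        l=cv2.cvtColor(im,cv2.COLOR_BGR2LAB); l[:,:,0]=cv2.createCLAHE(4,(4,4)).apply(l[:,:,0]); im=cv2.cvtColor(l,cv2.COLOR_LAB2BGR)
    for P,col in polys: cv2.polylines(im,[((proj(c,P)-b[:2]+.5)*s).astype(int).reshape(-1,1,2)],True,col,1)
    cv2.imwrite(f'pics/{out}.png',im)
E
python3 - <<'E'
from ov import *
c=cam('wrist',np.load('pics/w4_T.npy'))
L=[(-92.5,-122.5,10),(-92.5,122.5,10),(92.5,122.5,10),(92.5,-122.5,10)]
P=np.array([(294,120),(543,130),(525,303),(295,297)])/1.25
x,W,r=fit(c,L,P,[.55,-.25,-.1]); print(x,r.tolist())
po=[(W(x,np.array(L)/1000.),(0,0,255))]
for y in(-80,0,80): po.append((W(x,np.array([(-70,y-14,48),(-70,y+14,48),(86,y+14,48),(86,y-14,48)])/1000.),(255,0,0)))
for a in(-40,40): po.append((W(x,np.array([(a-7,-110,45),(a-7,110,45),(a+7,110,45),(a+7,-110,45)])/1000.),(0,200,0)))
overlay('w4',c,(225,85,450,265),3.3,po,'w4o',clahe=True)
E
```

```text
[ 0.55474096 -0.24704733 -0.14742126] [[-1.8, -1.3], [1.8, -0.8], [0.1, 4.7], [-0.1, 2.5]]
```

View pics/w4o.png

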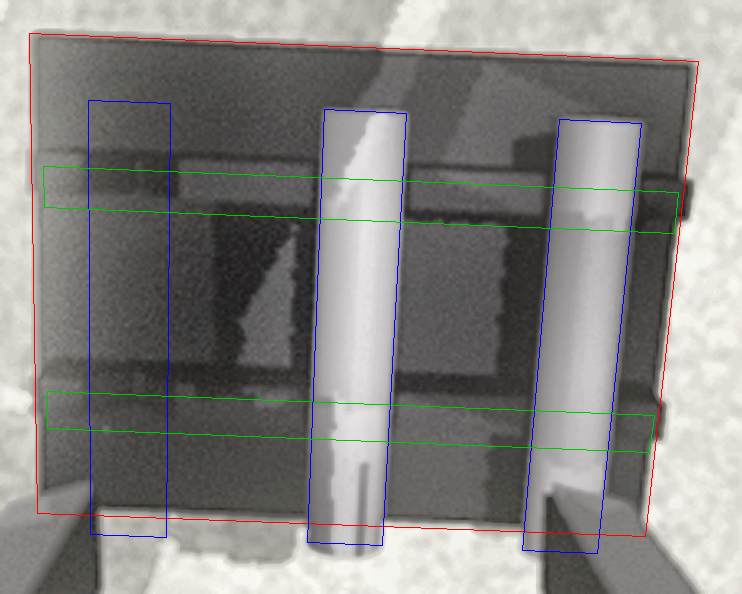

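```bash
cat >> h.py <<'E'
FX=[.4927,.2482,.148]; RK=[.5547,-.2470,-.1474]
def loc(F,l):
    s,k=np.sin(F[2]),np.cos(F[2]); return np.array([F[0]+k*l[0]-s*l[1],F[1]+s*l[0]+k*l[1],l[2]])
def seq(*Ts,start=None):
    Tc=pose() if start is None else start
    for T in Ts: print(row(Tc,T).tolist()); Tc=T
E
python3 - <<'E'
from h import *
m=loc(FX,[.003,0,0]); print(m)
seq(down([.53,-.08,.28],.244),down([.50,.1,.28],-.976),down([*m[:2],.17],.148-np.pi/2),down([*m[:2],.061],.148-np.pi/2))
E
```

```text
[0.4956672  0.24864238 0.        ]
[-0.01, 13.98, -0.01, 17.31, 0.08, 3.73]
[0.0, 13.98, 0.0, 1.44, 0.0, 18.19]
[0.0, 5.12, 0.0, -12.55, 11.0, 7.97]
[0.0, 0.0, 0.0, 0.0, 10.9, 0.0]
```

Request:
send_rows(
  series="0 1.4 0 1.7 0 .4 1;0 2.8 0 3.4 0 .8 1;0 4.2 0 5.1 0 1.1 1;0 5.6 0 6.8 0 1.5 1;0 7 0 8.5 0 1.9 1;0 8.4 0 10.2 0 2.3 1;0 9.8 0 12 0 2.6 1;0 11.2 0 13.8 0 3 1;0 12.6 0 15.5 0 3.4 1;0 14 0 17.3 0 3.7 1",
)

```text
time_s: 13.73
ee_pos: [0.5302, -0.0743, 0.2497]
eef_rot: [-1.571, 0.0, 0.242]
force: [-0.5, 0.0, 0.8]
grip_width: 0.0939
```

Request:
send_rows(
  series="0 1.4 0 .1 0 1.8 1;0 2.8 0 .3 0 3.6 1;0 4.2 0 .4 0 5.4 1;0 5.6 0 .5 0 7.2 1;0 7 0 .7 0 9 1;0 8.4 0 .9 0 10.8 1;0 9.8 0 1 0 12.6 1;0 11.2 0 1.2 0 14.4 1;0 12.6 0 1.3 0 16.3 1;0 14 0 1.4 0 18.2 1",
)

```text
time_s: 14.57
ee_pos: [0.499, 0.1055, 0.2497]
eef_rot: [-1.571, -0.0, -0.98]
force: [-0.3, -0.3, -0.7]
grip_width: 0.094
```

Request:
send_rows(
  series="0 1.2 0 -2.5 2 1.6 1;0 2.4 0 -5 4 3.2 1;0 3.6 0 -7.5 6 4.8 1;0 5.12 0 -10 8 6.4 1;0 5.12 0 -12.5 10 8 1;0 5.12 0 -12.5 10 8 1;0 5.12 0 -12.5 10 8 1;0 5.12 0 -12.5 10 8 1;0 5.12 0 -12.5 10 8 1;0 5.12 0 -12.5 10 8 1",
)

```text
time_s: 15.4
ee_pos: [0.4959, 0.2521, 0.1506]
eef_rot: [-1.569, 0.0, -1.422]
force: [0.2, -0.8, 0.2]
grip_width: 0.0937
```

```bash
python3 - <<'E'
from ov import *
T=shot('wrist','w5'); c=cam('wrist',T); o=get_obs(); print(o['ee_pos'],o['eef_rot'],o['time_s'])
W=lambda L: np.array([loc(FX,np.array(l)/1000.) for l in L])
po=[(W([(-70,-14,80),(-70,14,80),(86,14,80),(86,-14,80)]),(255,0,0))]
for a in(-40,40): po.append((W([(a-7,-135,77),(a-7,135,77),(a+7,135,77),(a+7,-135,77)]),(0,200,0)))
for y in(-95,0,95): po.append((W([(66,y-55,93),(66,y-35,93),(96,y-35,93),(96,y-55,93)]),(255,0,255)))
overlay('w5',c,(0,0,640,400),1.25,po,'w5o')
m=loc(FX,[.003,0,0]);seq(down([*m[:2],.061],.148-np.pi/2))
E
```

```text
[0.49590436 0.25213369 0.15050628] [-1.56946149e+00  3.03572060e-04 -1.42175686e+00] 15.45
[-0.02, 0.01, -0.0, 0.35, 12.15, -0.09]
```

View pics/w5o.png

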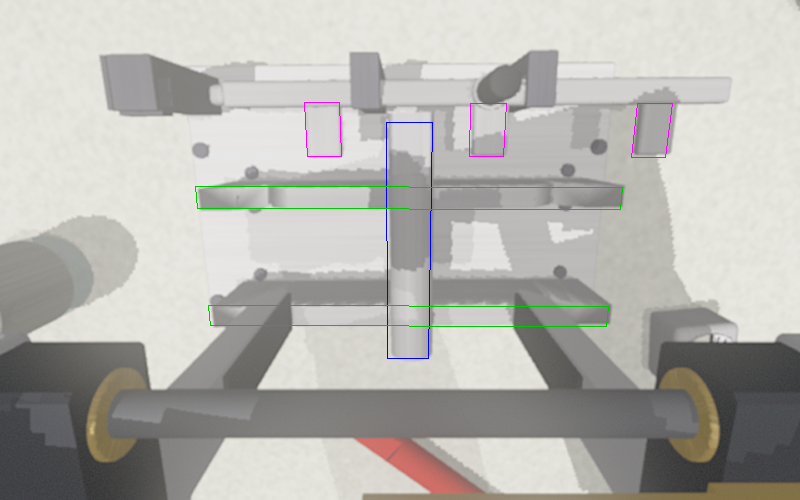

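Request:
send_rows(
  series="0 0 0 .4 3 0 1;0 0 0 .4 6 0 1;0 0 0 .4 9 0 1;0 0 0 .4 11 .2 1;0 0 0 .4 12.1 .2 1;0 0 0 .4 12.1 .2 1;0 0 0 .4 12.1 .2 -1;0 0 0 .4 12.1 .2 -1;0 0 0 .4 12.1 .2 -1;0 0 0 .4 12.1 .2 -1",
  newtons=45,
)

```text
time_s: 16.28
ee_pos: [0.4986, 0.2494, 0.0299]
eef_rot: [-1.569, 0.0, -1.421]
force: [0.2, -0.3, -0.5]
grip_width: 0.0707
```

Request:
send_rows(
  series="0 0 0 0 0 0 -1;0 0 0 0 0 0 -1;0 0 0 0 0 0 -1;0 0 0 0 0 0 -1;0 0 0 0 -1 0 -1;0 0 0 0 -3 0 -1;0 0 0 0 -6 0 -1;0 0 0 0 -9 0 -1;0 0 0 0 -12 0 -1;0 0 0 0 -14 0 -1",
)

```text
time_s: 17.12
ee_pos: [0.4985, 0.2493, 0.1725]
eef_rot: [-1.568, 0.001, -1.421]
force: [0.1, -0.8, 0.2]
grip_width: 0.0044
```

```bash
python3 - <<'E'
from h import *
o=get_obs(); print(o['ee_pos'],o['eef_rot'],o['grip_width'],o['force'])
n=loc(RK,[-.002,-.08,0]); print(n)
a=RK[2]-np.pi/2
seq(down([.5,.02,.22],-1.57),down([*n[:2],.15],a),down([*n[:2],.032],a))
E
```

```text
[0.49852763 0.24934474 0.17254611] [-1.56750211e+00  8.28402897e-04 -1.42070888e+00] 0.0044284810222894174 [ 0.12925775 -0.79013817  0.22158644]
[ 0.54097234 -0.32583877  0.        ]
[-0.04, 1.71, -0.01, 22.7, -1.58, -3.28]
[0.0, 1.7, 0.0, 34.59, 7.0, 4.07]
[0.0, -0.0, 0.0, -0.0, 11.8, 0.0]
```

Request:
send_rows(
  series="0 0 0 0 0 0 0.1;0 0 0 0 0 0 0.1;0 0 0 0 0 0 0.1;0 0 0 0 0 0 0.1;0 0 0 0 3 0 .1;0 0 0 0 6 0 .1;0 0 0 0 9 0 .1;0 0 0 0 12 0 .1;0 0 0 0 14.1 0 .1;0 0 0 0 14.1 0 .1",
)

```text
time_s: 17.95
ee_pos: [0.4951, 0.2479, 0.0226]
eef_rot: [-1.579, -0.002, -1.421]
force: [-0.6, -0.9, -1.0]
grip_width: 0.0519
```

Request:
send_rows(
  series="0 0 0 0 0 0 -1;0 0 0 0 0 0 -1;0 0 0 0 0 0 -1;0 0 0 0 0 0 -1;0 0 0 0 0 0 -1;0 0 0 0 0 0 -1;0 0 0 0 0 0 -1;0 0 0 0 0 0 -1;0 0 0 0 -.7 0 -1;0 0 0 0 -2 0 -1",
)

```text
time_s: 18.78
ee_pos: [0.4975, 0.2487, 0.0475]
eef_rot: [-1.572, -0.0, -1.421]
force: [0.4, -0.1, -4.4]
grip_width: 0.0267
```

Request:
send_rows(
  series="0 0 0 0 -2 0 -1;0 0 0 0 -4 0 -1;0 0 0 0 -6 0 -1;0 0 0 0 -8 0 -1;0 0 0 0 -10 0 -1;0 0 0 0 -12 0 -1;0 0 0 0 -13 0 -1;0 0 0 0 -13 0 -1;0 0 0 0 -13 0 -1;0 0 0 0 -13 0 -1",
)

```text
time_s: 19.62
ee_pos: [0.4975, 0.2489, 0.1764]
eef_rot: [-1.573, -0.0, -1.421]
force: [-0.3, 0.5, -3.2]
grip_width: 0.0269
```

```bash
python3 - <<'E'
from h import *
o=get_obs(); print(o['ee_pos'],o['eef_rot'],o['grip_width'],o['force'])
n=loc(RK,[-.002,-.08,0]); print(n)
a=RK[2]-np.pi/2
seq(down([.5,.02,.22],-1.57),down([*n[:2],.15],a),down([*n[:2],.032],a))
E
```

```text
[0.49748793 0.24894406 0.17637072] [-1.57260908e+00 -4.17015257e-04 -1.42069215e+00] 0.02687231136215624 [-0.34500801  0.47404373 -3.18981651]
[ 0.54097234 -0.32583877  0.        ]
[0.02, 1.71, 0.01, 22.68, -1.15, -3.18]
[0.0, 1.7, 0.0, 34.59, 7.0, 4.07]
[0.0, -0.0, 0.0, -0.0, 11.8, 0.0]
```

Request:
send_rows(
  series="0 .2 0 2 -.2 -.3 -1;0 .4 0 4.5 -.4 -.6 -1;0 .6 0 7 -.6 -1 -1;0 .8 0 9.5 -.8 -1.3 -1;0 1 0 12 -1 -1.6 -1;0 1.2 0 14.5 -1.1 -2 -1;0 1.4 0 17 -1.1 -2.4 -1;0 1.5 0 19 -1.1 -2.7 -1;0 1.6 0 21 -1.1 -3 -1;0 1.7 0 22.7 -1.1 -3.2 -1",
)

```text
time_s: 20.45
ee_pos: [0.4997, 0.0186, 0.1874]
eef_rot: [-1.573, 0.0, -1.57]
force: [-0.6, 0.1, -3.4]
grip_width: 0.0272
```

Request:
send_rows(
  series="0 .2 0 3.5 0 .4 -1;0 .4 0 7 0 .8 -1;0 .6 0 10.5 0 1.2 -1;0 .8 0 14 0 1.6 -1;0 1 0 17.5 0 2 -1;0 1.2 0 21 1 2.4 -1;0 1.4 0 24.5 2 2.8 -1;0 1.6 0 28 3.5 3.2 -1;0 1.7 0 31.5 5 3.7 -1;0 1.7 0 34.6 7 4.1 -1",
)

```text
time_s: 21.28
ee_pos: [0.5416, -0.3282, 0.1172]
eef_rot: [-1.571, 0.0, -1.719]
force: [0.7, 0.2, -3.4]
grip_width: 0.0265
```

```bash
python3 - <<'E'
from ov import *
T=shot('wrist','w6'); c=cam('wrist',T); o=get_obs(); print(o['ee_pos'],o['eef_rot'],o['grip_width'],o['force'])
W=lambda L: np.array([loc(RK,np.array(l)/1000.) for l in L])
po=[(W([(-92.5,-122.5,10),(-92.5,122.5,10),(92.5,122.5,10),(92.5,-122.5,10)]),(0,0,255))]
for y in(-80,0,80): po.append((W([(-70,y-14,48),(-70,y+14,48),(86,y+14,48),(86,y-14,48)]),(255,0,0)))
for a in(-40,40): po.append((W([(a-7,-110,45),(a-7,110,45),(a+7,110,45),(a+7,-110,45)]),(0,200,0)))
overlay('w6',c,(180,0,460,240),2.8,po,'w6o',clahe=True)
n=loc(RK,[-.002,-.08,0]);a=RK[2]-np.pi/2
seq(down([*n[:2],.031],a))
E
```

```text
[ 0.53971031 -0.33165796  0.11141379] [-1.57706663  0.00172396 -1.72104675] 0.027030558367550937 [-0.71594458 -5.03233788 -7.79265228]
[0.07, -0.03, -0.02, -0.57, 11.24, 0.11]
```

View pics/w6o.png

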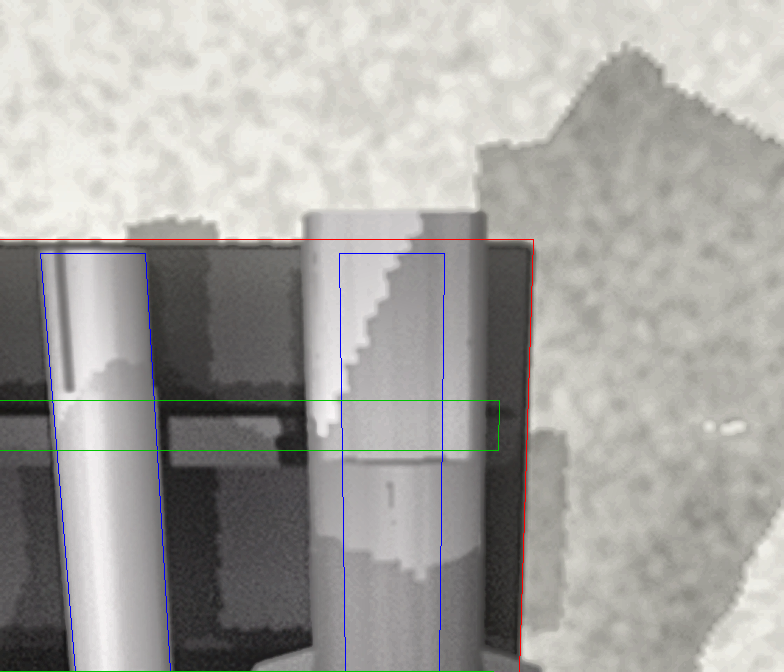

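Request:
send_rows(
  series="0 0 0 0 0 0 -1;0 0 0 0 2 0 -1;0 0 0 0 4 0 -1;0 0 0 0 6 0 -1;0 0 0 0 8 0 -1;0 0 0 0 10 0 -1;0 0 0 0 11 0 -1;0 0 0 0 11.5 0 -1;0 0 0 0 11.9 0 -1;0 0 0 0 11.9 0 -1",
)

```text
time_s: 22.17
ee_pos: [0.5421, -0.3258, -0.0002]
eef_rot: [-1.571, -0.0, -1.717]
force: [-0.5, 0.1, -3.2]
grip_width: 0.027
```

Request:
send_rows(
  series="0 0 0 0 0 0 -1;0 0 0 0 0 0 0.1;0 0 0 0 0 0 0.1;0 0 0 0 0 0 0.1;0 0 0 0 0 0 .1;0 0 0 0 0 0 .1;0 0 0 0 0 0 .1;0 0 0 0 -2 0 .1;0 0 0 0 -5 0 .1;0 0 0 0 -9 0 .1",
)

```text
time_s: 23.0
ee_pos: [0.5407, -0.3252, 0.0883]
eef_rot: [-1.575, 0.002, -1.718]
force: [0.8, -0.2, -0.5]
grip_width: 0.0515
```

```bash
python3 - <<'E'
from h import *
camera('top');camera('top')
T=shot('wrist','w7'); o=get_obs(); print(o['ee_pos'],o['eef_rot'],o['grip_width'],o['force'],o['time_s'])
n=loc(RK,[.002,.0,0]);a=RK[2]-np.pi/2
seq(down([*n[:2],.15],a),down([*n[:2],.030],a))
E
```

```text
[ 0.54326381 -0.32695139  0.0930143 ] [-1.56552114 -0.00258664 -1.7174564 ] 0.05183836226220499 [-0.53757778  0.62309351 -1.34797318] 23.15
[-0.06, 0.01, 0.03, -8.07, -2.52, 0.18]
[0.0, -0.0, 0.0, 0.0, 12.0, 0.0]
```

Request:
send_rows(
  series="0 0 0 -2 -2 0 .1;0 0 0 -5 -2.5 0 .1;0 0 0 -8 -2.5 .2 .1;0 0 0 -8 -1 .2 .1;0 0 0 -8 2 .2 .1;0 0 0 -8 5 .2 .1;0 0 0 -8 8 .2 .1;0 0 0 -8 9.5 .2 .1;0 0 0 -8 9.5 .2 .1;0 0 0 -8 9.5 .2 -1",
)

```text
time_s: 23.98
ee_pos: [0.555, -0.2469, -0.0062]
eef_rot: [-1.573, 0.001, -1.717]
force: [0.9, 0.5, 0.5]
grip_width: 0.0477
```

Request:
send_rows(
  series="0 0 0 0 0 0 -1;0 0 0 0 0 0 -1;0 0 0 0 0 0 -1;0 0 0 0 0 0 -1;0 0 0 0 0 0 -1;0 0 0 0 0 0 -1;0 0 0 0 0 0 -1;0 0 0 0 0 0 -1;0 0 0 0 0 0 -1;0 0 0 0 -1 0 -1",
)

```text
time_s: 24.82
ee_pos: [0.5548, -0.247, 0.0038]
eef_rot: [-1.573, 0.001, -1.718]
force: [0.4, 1.2, -3.4]
grip_width: 0.027
```

Request:
send_rows(
  series="0 0 0 0 -2 0 -1;0 0 0 0 -4 0 -1;0 0 0 0 -6 0 -1;0 0 0 0 -8 0 -1;0 0 0 0 -10 0 -1;0 0 0 0 -11 0 -1;0 0 0 0 -11 0 -1;0 0 0 0 -11 0 -1;0 0 0 0 -11 0 -1;0 0 0 0 -11 0 -1",
)

```text
time_s: 25.65
ee_pos: [0.555, -0.2469, 0.1132]
eef_rot: [-1.573, 0.001, -1.717]
force: [0.9, -0.8, -2.5]
grip_width: 0.0271
```

```bash
python3 - <<'E'
from ov import *
T=shot('wrist','w8'); c=cam('wrist',T); o=get_obs(); print(o['ee_pos'],o['eef_rot'],o['grip_width'],o['force'])
po=[]
overlay('w8',c,(200,0,440,240),2.5,po,'w8o',clahe=True)
E
```

```text
[ 0.55509974 -0.24690217  0.11336374] [-1.57277030e+00  7.14991176e-04 -1.71740732e+00] 0.026901674877132124 [-0.34251861  0.23587097 -3.24220572]
```

View pics/w8o.png

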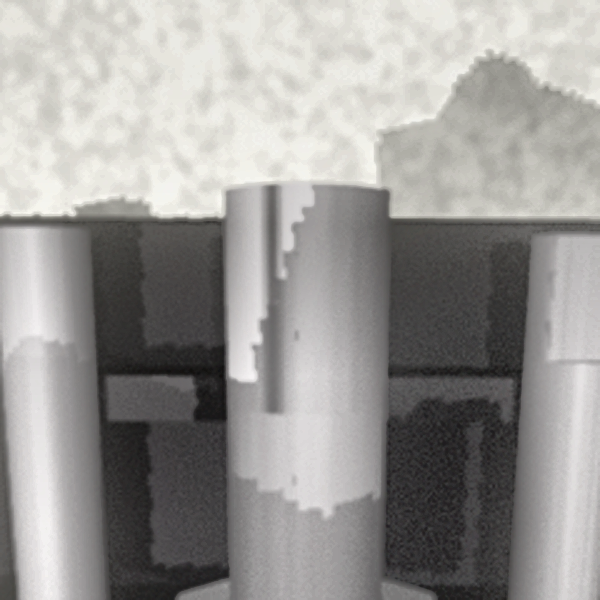

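```bash
cat > roll.py <<'E'
from h import *
def profile(fn,zs=(.060,.070,.078),y0=-.050):
    K=camera_info('wrist')['K']; M=np.linalg.inv(camera_info('wrist')['mount'])
    g=cv2.cvtColor(cv2.imread(f'pics/{fn}_raw.png'),cv2.COLOR_BGR2GRAY)
    c=(K,M[:3,:3],M[:3,3])
    for z in zs:
        th=np.radians(np.arange(-80,81,4)); P=np.c_[.014*np.sin(th),y0-.014*np.cos(th),0*th+z]
        uv=proj(c,P).astype(np.float32)
        v=cv2.remap(g,uv[:,0],uv[:,1],cv2.INTER_LINEAR).ravel()
        print('z',z,'rows',uv[[0,20],1].round(0),'cols',uv[[0,20,40],0].round(0)); print(' '.join(f'{int(round(np.degrees(t)))}:{x}' for t,x in zip(th,v)))
E
python3 - <<'E'
from roll import *
profile('w8',zs=(.02,.03,.040,.045,.055,.065,.075,.082)); print('old'); profile('w6',zs=(.03,.06,.07))
E
```

```text
z 0.02 rows [224. 232.] cols [293. 323. 352.]
-80:80 -76:81 -72:82 -68:83 -64:84 -60:86 -56:88 -52:88 -48:91 -44:93 -40:95 -36:94 -32:95 -28:96 -24:98 -20:99 -16:99 -12:98 -8:98 -4:100 0:98 4:99 8:98 12:99 16:98 20:97 24:96 28:94 32:93 36:92 40:90 44:89 48:88 52:86 56:84 60:84 64:82 68:78 72:67 76:59 80:54
z 0.03 rows [203. 210.] cols [293. 323. 353.]
-80:78 -76:80 -72:82 -68:84 -64:85 -60:87 -56:88 -52:89 -48:92 -44:93 -40:93 -36:94 -32:94 -28:95 -24:98 -20:100 -16:99 -12:99 -8:100 -4:101 0:100 4:98 8:98 12:98 16:97 20:97 24:95 28:96 32:93 36:93 40:92 44:90 48:88 52:86 56:85 60:84 64:82 68:76 72:70 76:60 80:54
z 0.04 rows [182. 187.] cols [292. 323. 353.]
-80:83 -76:85 -72:89 -68:92 -64:94 -60:97 -56:100 -52:102 -48:105 -44:108 -40:110 -36:111 -32:112 -28:115 -24:117 -20:120 -16:121 -12:122 -8:124 -4:126 0:125 4:125 8:125 12:123 16:120 20:119 24:117 28:115 32:114 36:112 40:110 44:107 48:106 52:102 56:100 60:97 64:94 68:89 72:77 76:66 80:59
z 0.045 rows [171. 175.] cols [292. 323. 353.]
-80:85 -76:87 -72:89 -68:92 -64:94 -60:97 -56:100 -52:103 -48:104 -44:109 -40:111 -36:111 -32:111 
[... 1865 characters left out ...]
2:57 76:52 80:49
z 0.06 rows [137. 139.] cols [291. 323. 354.]
-80:131 -76:133 -72:137 -68:142 -64:149 -60:163 -56:182 -52:188 -48:190 -44:191 -40:188 -36:172 -32:133 -28:129 -24:132 -20:132 -16:133 -12:133 -8:133 -4:133 0:131 4:132 8:132 12:133 16:130 20:130 24:132 28:135 32:136 36:134 40:135 44:133 48:121 52:108 56:100 60:92 64:79 68:67 72:63 76:59 80:59
z 0.07 rows [113. 113.] cols [291. 323. 355.]
-80:135 -76:138 -72:144 -68:152 -64:165 -60:178 -56:186 -52:189 -48:190 -44:191 -40:189 -36:188 -32:188 -28:189 -24:189 -20:158 -16:138 -12:136 -8:137 -4:135 0:136 4:135 8:135 12:136 16:134 20:134 24:137 28:138 32:140 36:138 40:138 44:135 48:123 52:110 56:103 60:97 64:84 68:73 72:66 76:65 80:65
```

```bash
cat >> h.py <<'E'
def ax(F,l,psi,d=.050):  # TCP pose: grip axis point l in frame F, camera towards +x, tilt psi deg about tool z
    T=down([0,0,0],F[2]-np.pi/2); T[:3,:3]=T[:3,:3]@Rn.from_euler('z',psi,degrees=True).as_matrix()
    T[:3,3]=loc(F,l)+T[:3,:3]@[0,d,0]; return T
E
python3 - <<'E'
from h import *
a=-.095
seq(down([.5,0.0,.22],-1.57),ax(FX,[.003,a,.17],0),ax(FX,[.003,a,.16],-35),ax(FX,[.003,a,.081],-35),ax(FX,[.003,a,.081],45),ax(FX,[.003,a,.083],-35))
E
```

```text
[0.02, -1.69, -0.01, -23.63, -7.43, -9.07]
[0.0, -1.69, 0.0, -15.47, 6.8, 0.98]
[0.0, 0.0, -7.0, 2.87, 0.1, -0.0]
[-0.0, 0.0, -0.0, -4.53, 6.47, -0.0]
[-0.0, 0.0, 16.0, -4.92, -4.13, 0.0]
[0.0, 0.0, -16.0, 4.78, -4.27, -0.0]
```

Request:
send_rows(
  series="0 -.1 0 -2 -2 -1 -1;0 -.3 0 -4.5 -4 -2 -1;0 -.5 0 -7 -6 -3 -1;0 -.7 0 -9.5 -7.4 -4 -1;0 -.9 0 -12 -7.4 -5 -1;0 -1.1 0 -14.5 -7.4 -6 -1;0 -1.3 0 -17 -7.4 -7 -1;0 -1.5 0 -19.5 -7.4 -8 -1;0 -1.69 0 -22 -7.4 -8.6 -1;0 -1.69 0 -23.6 -7.4 -9.1 -1",
)

```text
time_s: 26.53
ee_pos: [0.4995, 0.0016, 0.1882]
eef_rot: [-1.572, 0.0, -1.568]
force: [0.6, -0.4, -3.2]
grip_width: 0.0267
```

Request:
send_rows(
  series="0 -.2 0 -2 .3 .1 -1;0 -.4 0 -4 1 .2 -1;0 -.6 0 -6 2 .4 -1;0 -.8 0 -8 3 .5 -1;0 -1 0 -10 4 .6 -1;0 -1.2 0 -12 5 .8 -1;0 -1.4 0 -14 6 .9 -1;0 -1.69 0 -15 6.5 1 -1;0 -1.69 0 -15.5 6.8 1 -1;0 -1.69 0 -15.5 6.8 1 -1",
)

```text
time_s: 27.37
ee_pos: [0.5096, 0.1549, 0.1199]
eef_rot: [-1.572, -0.0, -1.422]
force: [0.2, 1.5, -2.2]
grip_width: 0.0271
```

Request:
send_rows(
  series="0 0 -1.2 .5 0 0 -1;0 0 -2.4 1 0 0 -1;0 0 -3.6 1.5 0 0 -1;0 0 -4.8 2 0 0 -1;0 0 -6 2.45 0 0 -1;0 0 -7 2.87 .1 0 -1;0 0 -7 2.87 2 0 -1;0 0 -7 2.87 4 0 -1;0 0 -7 2.87 5 0 -1;0 0 -7 2.87 5 0 -1",
)

```text
time_s: 28.2
ee_pos: [0.5135, 0.1251, 0.0691]
eef_rot: [-1.574, -0.612, -1.422]
force: [-0.1, 0.0, -2.8]
grip_width: 0.027
```

```bash
python3 - <<'E'
from h import *
o=get_obs(); print(o['ee_pos'],o['grip_width'],o['force'],o['qpos'])
a=-.095
T=ax(FX,[.003,a,.081],-35)
seq(T); print(T[:3,3])
E
```

```text
[0.51348991 0.12506098 0.06914766] 0.026996752128922847 [-0.05516215  0.04289965 -2.77064285] [ 0.48281737  0.52434881  1.60215064 -0.59681357  1.29818688  2.15458828]
[0.03, 0.01, 0.01, -1.77, 2.32, 0.07]
[0.51390492 0.12631562 0.0400424 ]
```

Request:
send_rows(
  series="0 0 0 -.5 .7 0 -1;0 0 0 -1 1.4 0 -1;0 0 0 -1.4 1.9 0 -1;0 0 0 -1.7 2.35 0 -1;0 0 0 -1.7 2.35 0 -1;0 0 0 -1.7 2.35 0 0.1;0 0 0 -1.7 2.35 0 .1;0 0 0 -1.7 2.35 0 .1;0 0 0 -1.7 2.35 0 .1;0 0 0 -1.7 2.35 0 .1",
)

```text
time_s: 29.03
ee_pos: [0.5142, 0.1267, 0.0419]
eef_rot: [-1.57, -0.611, -1.423]
force: [0.1, -0.0, 0.3]
grip_width: 0.0514
```

```bash
python3 - <<'E'
from h import *
o=get_obs(); print(o['ee_pos'],o['grip_width'],o['force'])
shot('wrist','w9')
from roll import profile
profile('w9',zs=(.045,.065,.075))
d=5.1
for k in range(1,14):
    p=np.radians(k*6.16); print(k,round(k*6.16/5,2),round(-d*np.sin(p),2),round(-d+d*np.cos(p),2))
T=np.load('pics/w9_T.npy'); print(row(T,ax(FX,[.003,-.095,.080],-35)))
E
```

```text
[0.51419547 0.1267482  0.04192911] 0.05141007409288115 [ 0.05783241 -0.00215936  0.30098006]
z 0.045 rows [171. 175.] cols [291. 322. 353.]
-80:124 -76:118 -72:109 -68:101 -64:98 -60:101 -56:109 -52:117 -48:125 -44:129 -40:135 -36:142 -32:149 -28:155 -24:159 -20:161 -16:123 -12:122 -8:123 -4:127 0:130 4:131 8:131 12:133 16:136 20:134 24:132 28:132 32:132 36:130 40:129 44:127 48:126 52:123 56:123 60:121 64:118 68:117 72:117 76:117 80:118
z 0.065 rows [126. 126.] cols [290. 322. 354.]
-80:120 -76:114 -72:107 -68:103 -64:105 -60:111 -56:117 -52:122 -48:127 -44:134 -40:139 -36:145 -32:149 -28:154 -24:157 -20:161 -16:166 -12:160 -8:130 -4:106 0:137 4:172 8:189 12:191 16:191 20:189 24:186 28:184 32:182 36:180 40:178 44:175 48:165 52:162 56:159 60:154 64:168 68:192 72:207 76:213 80:217
z 0.075 rows [102. 101.] cols [290. 322. 354.]
-80:115 -76:111 -72:105 -68:104 -64:107 -60:113 -56:119 -52:124 -48:129 -44:136 -40:141 -36:147 -32:151 -28:154 -24:158 -20:162 -16:167 -12:157 -8:130 -4:107 0:141 4:175 8:190 12:192 16:191 20:190 24:186 28:184 32:182 36:180 40:177 44:174 48:169 52:164 56:158 60:158 64:177 68:202 72:212 76:215 80:216
1 1.23 -0.55 -0.03
2 2.46 -1.09 -0.12
3 3.7 -1.62 -0.26
4 4.93 -2.13 -0.46
5 6.16 -2.61 -0.72
6 7.39 -3.07 -1.02
7 8.62 -3.49 -1.38
8 9.86 -3.87 -1.77
9 11.09 -4.2 -2.21
10 12.32 -4.49 -2.67
11 13.55 -4.72 -3.17
12 14.78 -4.9 -3.69
13 16.02 -5.02 -4.22
[-0.01 -0.   -0.   -0.13  0.26 -0.04]
```

Request:
send_rows(
  series="0 0 1.23 -.6 .1 0 .1;0 0 2.46 -1.2 .1 0 .1;0 0 3.7 -1.75 0 0 .1;0 0 4.93 -2.25 -.2 0 .1;0 0 6.16 -2.75 -.45 0 .1;0 0 7.4 -3.2 -.75 0 .1;0 0 8.62 -3.6 -1.1 0 .1;0 0 9.86 -4 -1.5 0 .1;0 0 11.1 -4.3 -1.95 0 .1;0 0 12.3 -4.6 -2.4 0 .1",
)

```text
time_s: 29.92
ee_pos: [0.5073, 0.1776, 0.036]
eef_rot: [-1.567, 0.468, -1.421]
force: [-0.6, 0.6, -0.3]
grip_width: 0.0516
```

Request:
send_rows(
  series="0 0 1.23 -.55 -.03 0 .1;0 0 2.46 -1.1 -.1 0 .1;0 0 3.7 -1.6 -.25 0 .1;0 0 3.7 -1.6 -.25 0 .1;0 0 3.7 -1.6 -.25 0 -1;0 0 3.7 -1.6 -.25 0 -1;0 0 3.7 -1.6 -.25 0 -1;0 0 3.7 -1.6 -.25 0 -1;0 0 3.7 -1.6 -.25 0 -1;0 0 3.7 -1.6 -.25 0 -1",
)

```text
time_s: 30.75
ee_pos: [0.5047, 0.1908, 0.0446]
eef_rot: [-1.57, 0.785, -1.421]
force: [0.2, -2.8, 0.6]
grip_width: 0.0271
```

Request:
send_rows(
  series="0 0 0 0 0 0 -1;0 0 0 0 0 0 -1;0 0 0 0 0 0 -1;0 0 0 0 0 0 -1;0 0 0 0 0 0 -1;0 0 0 0 0 0 -1;0 0 0 0 0 0 -1;0 0 0 0 0 0 -1;0 0 0 0 0 0 -1;0 0 0 0 0 0 -1",
)

```text
time_s: 31.58
ee_pos: [0.5046, 0.1906, 0.0444]
eef_rot: [-1.571, 0.785, -1.422]
force: [1.7, -1.3, 3.9]
grip_width: 0.0269
```

```bash
python3 - <<'E'
from h import *
o=get_obs(); print(o['ee_pos'],o['grip_width'],o['force'],o['qpos'])
shot('wrist','w10')
from roll import profile
profile('w10',zs=(.045,.065,.075))
T=np.load('pics/w10_T.npy'); print(row(T,ax(FX,[.003,-.095,.080],45)))
seq(ax(FX,[.003,-.095,.083],45),ax(FX,[.003,-.095,.083],-16),ax(FX,[.003,-.095,.083],-35))
E
```

```text
[0.5046266  0.19057019 0.04437537] 0.02691187070673378 [ 1.6724553  -1.32374438  3.94816324] [-0.10859976  0.55383466  1.72807041  0.8086753   1.23923892  0.8865277 ]
z 0.045 rows [171. 175.] cols [292. 322. 353.]
-80:180 -76:178 -72:176 -68:175 -64:176 -60:178 -56:180 -52:181 -48:182 -44:184 -40:184 -36:188 -32:190 -28:191 -24:189 -20:185 -16:181 -12:175 -8:169 -4:164 0:161 4:157 8:153 12:146 16:140 20:134 24:130 28:125 32:121 36:117 40:113 44:111 48:108 52:105 56:103 60:101 64:100 68:99 72:99 76:98 80:98
z 0.065 rows [125. 126.] cols [291. 322. 354.]
-80:200 -76:196 -72:188 -68:177 -64:173 -60:174 -56:177 -52:179 -48:181 -44:183 -40:184 -36:185 -32:187 -28:188 -24:184 -20:182 -16:181 -12:177 -8:172 -4:168 0:163 4:159 8:152 12:147 16:133 20:116 24:102 28:98 32:100 36:100 40:100 44:99 48:96 52:125 56:196 60:213 64:213 68:212 72:212 76:212 80:212
z 0.075 rows [101. 100.] cols [290. 322. 355.]
-80:204 -76:198 -72:187 -68:178 -64:171 -60:174 -56:176 -52:178 -48:180 -44:182 -40:182 -36:184 -32:185 -28:187 -24:178 -20:180 -16:180 -12:176 -8:173 -4:169 0:165 4:161 8:154 12:148 16:137 20:119 24:103 28:99 32:99 36:100 40:100 44:99 48:97 52:115 56:176 60:212 64:219 68:218 72:216 76:207 80:201
[ 0.    0.   -0.    0.04 -0.08 -0.03]
[-0.0, 0.0, -0.0, -0.16, -0.29, -0.03]
[0.0, -0.0, -12.2, 4.37, -2.58, -0.0]
[0.0, 0.0, -3.8, 1.63, -0.27, -0.0]
```

Request:
send_rows(
  series="0 0 0 -.16 -.29 0 -1;0 0 -1.22 .37 -.32 0 -1;0 0 -2.44 .9 -.4 0 -1;0 0 -3.66 1.41 -.54 0 -1;0 0 -4.88 1.9 -.74 0 -1;0 0 -6.1 2.38 -.98 0 -1;0 0 -7.32 2.82 -1.28 0 -1;0 0 -8.54 3.23 -1.61 0 -1;0 0 -9.76 3.6 -2 0 -1;0 0 -10.98 3.93 -2.42 0 -1",
)

```text
time_s: 32.47
ee_pos: [0.5112, 0.1459, 0.034]
eef_rot: [-1.569, -0.178, -1.423]
force: [-0.1, -0.4, -3.2]
grip_width: 0.0272
```

Request:
send_rows(
  series="0 0 -1.22 .53 -.03 0 -1;0 0 -2.44 1.06 -.11 0 -1;0 0 -3.66 1.57 -.25 0 -1;0 0 -5.02 2.06 -.46 0 -1;0 0 -5.02 2 -.3 0 -1;0 0 -5.02 1.95 -.15 0 -1;0 0 -5.02 1.95 -.12 0 -1;0 0 -5.02 1.95 -.12 0 -1;0 0 -5.02 1.95 -.12 0 -1;0 0 -5.02 1.95 -.12 0 -1",
)

```text
time_s: 33.3
ee_pos: [0.5144, 0.1262, 0.0403]
eef_rot: [-1.57, -0.613, -1.424]
force: [-4.5, -8.4, 22.0]
grip_width: 0.027
```

```bash
python3 - <<'E'
from h import *
o=get_obs(); print(o['ee_pos'],o['grip_width'],o['force'],o['qpos'])
shot('wrist','w11')
from roll import profile
profile('w11',zs=(.045,.065,.075))
T=np.load('pics/w11_T.npy'); print(row(T,ax(FX,[.003,-.095,.080],-35)))
E
```

```text
[0.51439242 0.12617378 0.04032381] 0.027040506434142086 [-4.51744434 -8.37657426 21.95064373] [ 0.48510412  0.56868829  1.6129572  -0.60902526  1.25210361  2.19178685]
z 0.045 rows [171. 175.] cols [291. 322. 353.]
-80:93 -76:93 -72:95 -68:95 -64:96 -60:97 -56:98 -52:100 -48:103 -44:107 -40:117 -36:122 -32:135 -28:138 -24:156 -20:143 -16:119 -12:121 -8:123 -4:127 0:129 4:138 8:152 12:154 16:158 20:181 24:185 28:184 32:182 36:182 40:181 44:178 48:169 52:164 56:166 60:162 64:156 68:147 72:138 76:131 80:127
z 0.065 rows [126. 126.] cols [290. 322. 354.]
-80:101 -76:102 -72:105 -68:109 -64:113 -60:118 -56:124 -52:131 -48:136 -44:138 -40:143 -36:148 -32:152 -28:156 -24:161 -20:166 -16:170 -12:175 -8:179 -4:182 0:184 4:186 8:191 12:180 16:163 20:151 24:150 28:151 32:152 36:152 40:150 44:157 48:197 52:215 56:215 60:216 64:216 68:217 72:217 76:217 80:217
z 0.075 rows [102. 101.] cols [290. 322. 354.]
-80:102 -76:103 -72:106 -68:109 -64:113 -60:117 -56:124 -52:130 -48:135 -44:140 -40:143 -36:150 -32:155 -28:158 -24:162 -20:167 -16:171 -12:176 -8:179 -4:183 0:185 4:187 8:190 12:177 16:161 20:151 24:149 28:151 32:152 36:152 40:151 44:153 48:157 52:159 56:161 60:182 64:207 68:215 72:216 76:216 80:215
[-0.   -0.01  0.03 -0.09  0.09 -0.05]
```

Request:
send_rows(
  series="0 0 0 0 -.05 0 -1;0 0 0 0 -.05 0 .1;0 0 0 0 -.05 0 .1;0 0 0 0 -.05 0 .1;0 0 1.25 -.54 -.05 0 .1;0 0 2.5 -1.08 -.12 0 .1;0 0 3.75 -1.61 -.27 0 .1;0 0 5 -2.11 -.47 0 .1;0 0 6.25 -2.6 -.73 0 .1;0 0 7.5 -3.04 -1.03 0 .1",
)

```text
time_s: 34.18
ee_pos: [0.5099, 0.1585, 0.0298]
eef_rot: [-1.568, 0.049, -1.422]
force: [0.1, -0.4, 0.1]
grip_width: 0.0515
```

Request:
send_rows(
  series="0 0 1.25 -.54 -.03 0 .1;0 0 2.5 -1.08 -.12 0 .1;0 0 2.5 -1.08 -.12 0 .1;0 0 2.5 -1.08 -.12 0 .1;0 0 2.5 -1.08 -.12 0 -1;0 0 2.5 -1.08 -.12 0 -1;0 0 2.5 -1.08 -.12 0 -1;0 0 2.5 -1.08 -.12 0 -1;0 0 2.5 -1.08 -.12 0 -1;0 0 2.5 -1.08 -.12 0 -1",
)

```text
time_s: 35.02
ee_pos: [0.5083, 0.1663, 0.0309]
eef_rot: [-1.57, 0.257, -1.422]
force: [-1.4, -22.1, 6.4]
grip_width: 0.0269
```

```bash
python3 - <<'E'
from h import *
o=get_obs(); print(o['ee_pos'],o['grip_width'],o['force'])
shot('wrist','w12')
from roll import profile
profile('w12',zs=(.045,.065,.075))
T=np.load('pics/w12_T.npy'); print(row(T,ax(FX,[.003,-.095,.080],15)))
E
```

```text
[0.50827578 0.16634467 0.03090061] 0.026914537880750603 [ -1.36307921 -22.14586193   6.3547383 ]
z 0.045 rows [171. 175.] cols [292. 322. 353.]
-80:97 -76:97 -72:98 -68:99 -64:99 -60:100 -56:101 -52:102 -48:102 -44:103 -40:104 -36:105 -32:106 -28:106 -24:107 -20:107 -16:107 -12:109 -8:110 -4:109 0:108 4:110 8:107 12:119 16:144 20:140 24:138 28:133 32:127 36:120 40:115 44:109 48:98 52:93 56:93 60:90 64:87 68:89 72:93 76:97 80:99
z 0.065 rows [125. 126.] cols [291. 322. 354.]
-80:154 -76:154 -72:156 -68:159 -64:162 -60:165 -56:168 -52:172 -48:175 -44:176 -40:177 -36:177 -32:179 -28:181 -24:178 -20:163 -16:147 -12:132 -8:138 -4:139 0:137 4:139 8:139 12:139 16:140 20:138 24:138 28:138 32:138 36:136 40:135 44:137 48:140 52:141 56:140 60:138 64:147 68:171 72:183 76:187 80:187
z 0.075 rows [101. 100.] cols [290. 322. 355.]
-80:154 -76:156 -72:158 -68:161 -64:164 -60:167 -56:169 -52:172 -48:175 -44:177 -40:178 -36:178 -32:180 -28:182 -24:179 -20:162 -16:145 -12:139 -8:141 -4:140 0:138 4:141 8:140 12:140 16:141 20:139 24:139 28:138 32:139 36:138 40:137 44:139 48:141 52:143 56:141 60:142 64:156 68:174 72:187 76:186 80:182
[-0.    0.01  0.06 -0.14 -0.05 -0.03]
```

Request:
send_rows(
  series="0 0 0 .02 -.31 0 -1;0 0 -1.15 .52 -.34 0 -1;0 0 -2.3 1.02 -.41 0 -1;0 0 -3.45 1.5 -.53 0 -1;0 0 -4.6 1.97 -.71 0 -1;0 0 -5.75 2.43 -.93 0 -1;0 0 -6.9 2.85 -1.19 0 -1;0 0 -8.05 3.24 -1.49 0 -1;0 0 -9.2 3.62 -1.84 0 -1;0 0 -9.2 3.62 -1.84 0 -1",
)

```text
time_s: 35.9
ee_pos: [0.514, 0.1297, 0.0397]
eef_rot: [-1.57, -0.551, -1.419]
force: [2.9, -9.7, 7.2]
grip_width: 0.0271
```

Request:
send_rows(
  series="0 0 0 -.04 .06 0 -1;0 0 0 -.08 .12 0 -1;0 0 0 -.1 .17 0 -1;0 0 0 -.1 .17 0 -1;0 0 0 -.1 .17 0 -1;0 0 0 -.1 .17 0 -1;0 0 0 -.1 .17 0 -1;0 0 0 -.1 .17 0 -1;0 0 0 -.1 .17 0 -1;0 0 0 -.1 .17 0 -1",
)

```text
time_s: 36.73
ee_pos: [0.5143, 0.1292, 0.0386]
eef_rot: [-1.569, -0.542, -1.423]
force: [-1.0, -4.2, 10.8]
grip_width: 0.0272
```

```bash
python3 - <<'E'
from h import *
o=get_obs(); print(o['ee_pos'],o['eef_rot'],o['grip_width'],o['force'])
shot('wrist','w13')
from roll import profile
profile('w13',zs=(.065,.075))
T=np.load('pics/w13_T.npy'); print(row(T,ax(FX,[.003,-.095,.080],-31)))
E
```

```text
[0.51425684 0.12917685 0.03859124] [-1.5687947  -0.54194068 -1.42287169] 0.027186569597525554 [-0.96611031 -4.1673756  10.83853933]
z 0.065 rows [125. 126.] cols [291. 322. 354.]
-80:100 -76:96 -72:94 -68:95 -64:96 -60:97 -56:98 -52:101 -48:113 -44:138 -40:145 -36:149 -32:152 -28:156 -24:161 -20:166 -16:162 -12:170 -8:175 -4:175 0:173 4:175 8:176 12:177 16:178 20:177 24:176 28:177 32:177 36:176 40:173 44:175 48:179 52:181 56:181 60:180 64:178 68:171 72:165 76:160 80:157
z 0.075 rows [102. 101.] cols [290. 322. 355.]
-80:101 -76:102 -72:104 -68:108 -64:114 -60:118 -56:123 -52:130 -48:135 -44:142 -40:146 -36:150 -32:153 -28:158 -24:162 -20:166 -16:171 -12:174 -8:176 -4:175 0:174 4:176 8:177 12:176 16:178 20:177 24:177 28:176 32:177 36:176 40:174 44:175 48:179 52:181 56:180 60:180 64:177 68:173 72:166 76:163 80:161
[-0.02 -0.    0.01 -0.09  0.12 -0.08]
```

Request:
send_rows(
  series="0 0 0 .02 -.05 0 -1;0 0 0 .02 -.05 0 -1;0 0 0 .02 -.05 0 -1;0 0 0 .02 -.05 0 -1;0 0 0 .02 -.05 0 0;0 0 0 .02 -.05 0 0.1;0 0 0 .02 -.05 0 .1;0 0 0 .02 -.05 0 .1;0 0 0 .02 -.05 0 .1;0 0 0 .02 -.05 0 .1",
)

```text
time_s: 37.62
ee_pos: [0.5137, 0.1294, 0.0377]
eef_rot: [-1.571, -0.541, -1.422]
force: [-0.5, 0.2, -0.3]
grip_width: 0.0515
```

```bash
python3 - <<'E'
from h import *
o=get_obs(); print(o['ee_pos'],o['grip_width'],o['force'])
shot('wrist','w14')
from roll import profile
profile('w14',zs=(.045,.065,.075))
T=pose(); print(row(T,ax(FX,[.003,-.095,.15],0)),row(T,ax(FX,[.003,-.095,.16],-31)))
E
```

```text
[0.51367393 0.12936892 0.03772276] 0.051519060379252905 [-0.47032042  0.18556882 -0.32744335]
z 0.045 rows [171. 175.] cols [291. 322. 353.]
-80:103 -76:107 -72:109 -68:106 -64:99 -60:92 -56:90 -52:92 -48:95 -44:98 -40:100 -36:104 -32:106 -28:109 -24:111 -20:114 -16:117 -12:118 -8:121 -4:123 0:140 4:185 8:181 12:132 16:130 20:131 24:138 28:136 32:132 36:129 40:127 44:128 48:127 52:125 56:125 60:124 64:122 68:121 72:120 76:118 80:118
z 0.065 rows [125. 126.] cols [290. 322. 354.]
-80:150 -76:150 -72:150 -68:147 -64:131 -60:108 -56:98 -52:108 -48:118 -44:124 -40:130 -36:137 -32:145 -28:151 -24:157 -20:161 -16:164 -12:166 -8:171 -4:175 0:173 4:168 8:162 12:165 16:163 20:163 24:165 28:166 32:166 36:165 40:165 44:166 48:164 52:164 56:167 60:168 64:169 68:168 72:166 76:164 80:162
z 0.075 rows [102. 101.] cols [290. 322. 355.]
-80:151 -76:151 -72:149 -68:141 -64:125 -60:105 -56:106 -52:114 -48:119 -44:127 -40:135 -36:140 -32:147 -28:153 -24:159 -20:162 -16:165 -12:168 -8:172 -4:176 0:174 4:168 8:164 12:165 16:163 20:165 24:165 28:166 32:166 36:166 40:165 44:165 48:163 52:165 56:168 60:169 64:169 68:168 72:166 76:164 80:163
[-0.    0.    6.2   1.01 -6.66 -0.02] [-0.    0.   -0.    4.1  -6.8  -0.02]
```

```bash
cat >> roll.py <<'E'
def edges(fn,zs=(.03,.04,.045,.065,.075),y0=-.050):
    """positions (mm, in plane tool y=y0) of strongest intensity steps"""
    from scipy.signal import find_peaks
    K=camera_info('wrist')['K']; M=np.linalg.inv(camera_info('wrist')['mount']); c=(K,M[:3,:3],M[:3,3])
    g=cv2.cvtColor(cv2.imread(f'pics/{fn}_raw.png'),cv2.COLOR_BGR2GRAY).astype(np.float32)
    for z in zs:
        x=np.arange(-24,24.01,.25); acc=0
        for dz in np.arange(-.002,.0021,.0005):
            uv=proj(c,np.c_[x/1000,0*x+y0,0*x+z+dz]).astype(np.float32)
            acc=acc+cv2.remap(g,uv[:,0],uv[:,1],cv2.INTER_LINEAR).ravel()
        d=np.gradient(cv2.GaussianBlur(acc[None]/9,(5,1),0).ravel(),.25)
        pk,_=find_peaks(abs(d),height=4,distance=4); print(fn,z,' '.join(f'{x[i]:.1f}:{d[i]:.0f}' for i in pk))
E
python3 - <<'E'
from roll import *
for f in('w8','w10','w11','w12','w13','w14'): edges(f,zs=(.03,.04,.065))
E
```

```text
w8 0.03 -14.2:28 -1.8:10 3.0:7 5.0:-12 14.2:-39
w8 0.04 -14.2:33 -10.5:5 11.8:-5 14.2:-47
w8 0.065 -16.8:-4 -14.2:56 -7.0:-32 -5.2:14 -2.0:5 8.0:-4 14.0:-39
w10 0.03 -14.0:-41 -6.2:-6 -5.2:-6 4.2:-6 5.8:-5 12.8:-4 14.2:92 16.0:-61
w10 0.04 -14.0:-9 -13.0:5 -8.5:4 -6.2:-4 -3.2:-6 -2.2:-5 0.8:-4 3.8:-7 5.0:-6 6.8:-6 8.2:-4 11.2:-5 13.5:-5 16.2:57 19.8:-5 21.5:-4
w10 0.065 -13.8:-32 -12.2:5 -6.5:-4 -2.8:-4 -0.8:-4 1.5:-7 5.2:-18 12.0:102 18.5:-30
w11 0.03 -17.8:5 -14.5:-24 13.8:86
w11 0.04 -15.8:-18 -12.0:4 10.8:28 13.5:-32
w11 0.065 -14.8:-44 -13.2:13 -10.0:6 -9.0:7 -6.2:6 -4.5:5 -3.2:4 1.2:4 3.8:-17 10.8:54
w12 0.03 -14.2:-77 -12.8:4 12.5:-6 13.8:28
w12 0.04 -20.8:-6 -19.0:-6 -16.8:-6 -14.8:-12 3.0:20 4.5:-6 6.2:-14 12.8:-7 14.0:9
w12 0.065 -14.8:-58 -13.2:10 -5.2:-17 -3.8:-19 -2.2:11 13.2:41 14.5:-46 16.8:16
w13 0.03 -14.5:-19 -13.0:5 12.5:-5 13.8:48 16.8:43
w13 0.04 -16.2:-20 -14.5:-10 -13.0:5 -11.2:4 13.0:-9
w13 0.065 -21.2:21 -14.5:-45 -11.0:22 -6.5:5 -3.5:8 10.8:5 13.5:-9 16.2:35
w14 0.03 -14.0:9 -12.5:-27 13.8:-4 15.0:52 16.5:44
w14 0.04 -14.2:-15 -11.5:4 -8.2:4 0.2:5 8.2:-4 14.8:-9
w14 0.065 -19.5:21 -13.0:-45 -11.8:16 -6.2:6 1.0:-5 12.0:5 14.0:-5 16.8:40
```

```bash
python3 - <<'E'
from h import *
T=np.load('pics/w14_T.npy'); X=(T@[.001,-.0490,0,1])[:3]; s,k=np.sin(FX[2]),np.cos(FX[2]); D=X[:2]-FX[:2]
l=[k*D[0]+s*D[1],-s*D[0]+k*D[1],X[2]];print(l)
Tt=ax(FX,[.003,l[1],.080],18); print(row(T,Tt)); 
for f in (.15,.3,.45,.6,.75,.9):
    print(row(T,ax(FX,[.003,l[1],.080],-31+49*f)))
print(row(Tt,ax(FX,[.003,l[1],.0815],0)))
E
```

```text
[np.float64(0.0032099816411198384), np.float64(-0.09625064560412598), np.float64(0.08024214626294529)]
[-0.    0.01  9.8  -3.69 -1.6  -0.02]
[-0.    0.    1.47 -0.55  0.08 -0.02]
[-0.    0.    2.94 -1.18 -0.04 -0.02]
[-0.    0.01  4.41 -1.79 -0.24 -0.02]
[-0.    0.01  5.88 -2.37 -0.52 -0.02]
[-0.    0.01  7.35 -2.9  -0.87 -0.02]
[-0.    0.01  8.82 -3.39 -1.29 -0.02]
[ 0.   -0.   -3.6   1.5  -0.39 -0.  ]
```

Request:
send_rows(
  series="0 0 1.4 -.52 .08 0 .1;0 0 2.8 -1.12 -.03 0 .1;0 0 4.2 -1.7 -.22 0 .1;0 0 5.6 -2.26 -.47 0 .1;0 0 7 -2.78 -.79 0 .1;0 0 8.4 -3.25 -1.17 0 .1;0 0 9.8 -3.69 -1.6 0 .1;0 0 9.8 -3.69 -1.6 0 .1;0 0 9.8 -3.69 -1.6 0 .1;0 0 9.8 -3.69 -1.6 0 .1",
)

```text
time_s: 38.5
ee_pos: [0.5078, 0.1685, 0.0324]
eef_rot: [-1.571, 0.311, -1.423]
force: [0.4, 0.8, -0.2]
grip_width: 0.0519
```

```bash
python3 - <<'E'
from roll import *
shot('wrist','w15'); edges('w15')
E
```

```text
w15 0.03 -13.5:-80 -12.2:5 8.5:-4 12.5:-5 14.5:24 16.5:-4
w15 0.04 -18.5:-23 -16.2:-20 -14.0:-13 -12.8:6 -7.5:-12 12.5:-5 14.5:9
w15 0.045 -19.2:-37 -14.0:-15 -12.8:6 -4.8:-14 13.0:-4 14.2:14
w15 0.065 -14.0:-50 -12.5:9 12.8:-54 14.0:76 18.0:-50 19.5:11 20.5:10
w15 0.075 -18.0:16 -14.0:-56 -12.8:10 12.5:-55 13.8:80 17.8:-33 19.2:23
```

Request:
send_rows(
  series="0 0 0 0 0 0 -1;0 0 0 0 0 0 -1;0 0 0 0 0 0 -1;0 0 0 0 0 0 -1;0 0 0 0 0 0 -1;0 0 0 0 0 0 -1;0 0 0 0 0 0 -1;0 0 0 0 0 0 -1;0 0 0 0 0 0 -1;0 0 0 0 0 0 -1",
)

```text
time_s: 39.38
ee_pos: [0.508, 0.1681, 0.0325]
eef_rot: [-1.571, 0.313, -1.422]
force: [-0.2, -5.7, 2.1]
grip_width: 0.027
```

```bash
python3 - <<'E'
from roll import *
shot('wrist','w16'); edges('w16'); o=get_obs(); print(o['ee_pos'],o['eef_rot'],o['force'])
E
```

```text
w16 0.03 -14.5:-78 12.0:-5 13.5:27 15.2:-5
w16 0.04 -18.8:-25 -16.5:-25 -14.8:-19 -13.2:6 -8.2:-5 -6.0:-10 11.0:-5 13.5:9
w16 0.045 -18.0:-34 -14.8:-14 -13.5:6 -5.5:-17 12.0:-5 13.5:13
w16 0.065 -14.8:-55 -13.2:11 11.8:-55 13.2:82 17.5:-33 19.2:10 23.0:9
w16 0.075 -18.2:16 -14.8:-54 -13.5:9 -12.5:8 11.8:-55 13.0:89 16.5:-45 19.0:24
[0.50796616 0.16812013 0.03252066] [-1.57054447  0.31276524 -1.42229394] [-0.57061717 -5.95940665  1.53584433]
```

```bash
python3 - <<'E'
from roll import *
profile('w16',zs=(.045,.065,.075)); 
b=(250,60,400,220)
ims=[]
for f in('w14','w16'):
    im=cv2.imread(f'pics/{f}_raw.png')[b[1]:b[3],b[0]:b[2]]; ims.append(cv2.resize((255*(im/255.)**.7).astype(np.uint8),None,fx=2.6,fy=2.6,interpolation=cv2.INTER_CUBIC))
cv2.imwrite('pics/cmp1.png',np.hstack(ims))
E
```

```text
z 0.045 rows [171. 175.] cols [292. 322. 353.]
-80:109 -76:110 -72:110 -68:112 -64:114 -60:116 -56:118 -52:119 -48:122 -44:123 -40:125 -36:125 -32:128 -28:129 -24:128 -20:110 -16:109 -12:109 -8:111 -4:110 0:108 4:109 8:108 12:106 16:105 20:105 24:105 28:103 32:99 36:98 40:98 44:97 48:95 52:93 56:90 60:88 64:87 68:93 72:98 76:102 80:103
z 0.065 rows [125. 126.] cols [291. 322. 354.]
-80:156 -76:156 -72:158 -68:161 -64:165 -60:167 -56:171 -52:174 -48:176 -44:178 -40:179 -36:179 -32:178 -28:175 -24:176 -20:178 -16:178 -12:178 -8:178 -4:178 0:176 4:176 8:175 12:175 16:176 20:172 24:173 28:175 32:178 36:179 40:177 44:177 48:172 52:149 56:115 60:104 64:135 68:171 72:187 76:194 80:196
z 0.075 rows [101. 100.] cols [290. 322. 355.]
-80:157 -76:158 -72:160 -68:162 -64:165 -60:169 -56:172 -52:176 -48:178 -44:179 -40:180 -36:180 -32:177 -28:176 -24:178 -20:179 -16:178 -12:178 -8:179 -4:179 0:177 4:177 8:177 12:177 16:176 20:173 24:174 28:177 32:180 36:179 40:179 44:178 48:172 52:146 56:114 60:113 64:152 68:187 72:199 76:201 80:201
```

View pics/cmp1.png

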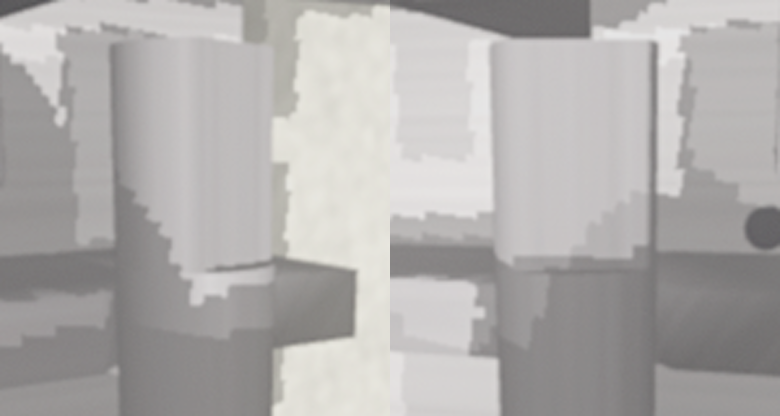

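```bash
python3 - <<'E'
from h import *
T=ax(FX,[.003,-.09625,.080],18)
for z,p in((.082,18),(.082,12),(.082,6),(.082,0),(.082,-7),(.081,-7),(.0803,-7)): print(row(T,ax(FX,[.003,-.0969,z],p)).tolist())
E
```

```text
[0.0, -0.0, -0.0, 0.0, -0.21, 0.0]
[0.0, -0.0, -1.2, 0.52, -0.24, -0.0]
[0.0, -0.0, -2.4, 1.04, -0.32, -0.0]
[0.0, -0.0, -3.6, 1.55, -0.46, 0.0]
[0.0, -0.0, -5.0, 2.11, -0.68, -0.0]
[0.0, -0.0, -5.0, 2.14, -0.58, -0.0]
[0.0, -0.0, -5.0, 2.17, -0.52, -0.0]
```

Request:
send_rows(
  series="0 0 0 0 -.21 0 -1;0 0 -1.2 .52 -.24 0 -1;0 0 -2.4 1.04 -.32 0 -1;0 0 -3.6 1.55 -.46 0 -1;0 0 -5 2.11 -.68 0 -1;0 0 -5 2.14 -.58 0 -1;0 0 -5 2.17 -.52 0 -1;0 0 -5 2.17 -.52 0 -1;0 0 -5 2.17 -.52 0 -1;0 0 -5 2.17 -.52 0 -1",
)

```text
time_s: 40.27
ee_pos: [0.5108, 0.1466, 0.0304]
eef_rot: [-1.572, -0.12, -1.423]
force: [-0.1, 1.0, -2.0]
grip_width: 0.0271
```

```bash
python3 - <<'E'
from roll import *
T=shot('wrist','w17'); edges('w17',zs=(.04,.065)); profile('w17',zs=(.065,.075)); o=get_obs(); print(o['ee_pos'],o['eef_rot'],o['force'])
E
```

```text
w17 0.04 -23.5:-15 -14.8:-13 -13.2:4 1.8:16 7.0:-4 12.2:-7 13.5:11
w17 0.065 -21.2:-15 -14.8:-53 -12.2:27 4.2:-6 11.8:-41 13.2:38 23.2:-21
z 0.065 rows [125. 126.] cols [291. 322. 354.]
-80:130 -76:131 -72:134 -68:139 -64:146 -60:158 -56:173 -52:186 -48:191 -44:192 -40:193 -36:192 -32:191 -28:188 -24:191 -20:192 -16:192 -12:192 -8:192 -4:193 0:190 4:191 8:190 12:190 16:190 20:187 24:187 28:190 32:193 36:194 40:193 44:191 48:171 52:146 56:123 60:109 64:123 68:141 72:151 76:155 80:157
z 0.075 rows [101. 100.] cols [290. 322. 355.]
-80:132 -76:134 -72:138 -68:142 -64:149 -60:162 -56:175 -52:187 -48:192 -44:193 -40:194 -36:192 -32:191 -28:190 -24:192 -20:193 -16:193 -12:193 -8:193 -4:193 0:191 4:191 8:191 12:191 16:190 20:188 24:189 28:192 32:194 36:194 40:192 44:192 48:184 52:148 56:121 60:115 64:119 68:126 72:130 76:131 80:131
[0.51084725 0.14655792 0.03043988] [-1.57156194 -0.12069012 -1.42303099] [-1.17894384  0.19670223 -2.69382436]
```

Request:
send_rows(
  series="0 0 .7 -.3 -.01 0 -1;0 0 1.4 -.6 -.03 0 -1;0 0 1.4 -.6 0 0 -1;0 0 1.4 -.6 .03 0 -1;0 0 1.4 -.6 .03 0 -1;0 0 1.4 -.6 .03 0 -1;0 0 1.4 -.6 .03 0 -1;0 0 1.4 -.6 .03 0 -1;0 0 1.4 -.6 .03 0 -1;0 0 1.4 -.6 .03 0 -1",
)

```text
time_s: 41.15
ee_pos: [0.5103, 0.1525, 0.0298]
eef_rot: [-1.571, -0.0, -1.422]
force: [-1.3, 0.4, 3.3]
grip_width: 0.0272
```

```bash
python3 - <<'E'
from roll import *
T=shot('wrist','w18'); edges('w18',zs=(.04,.065)); profile('w18',zs=(.065,.075)); o=get_obs(); print(o['ee_pos'],o['eef_rot'],o['force'])
E
```

```text
w18 0.04 -16.0:-5 -13.8:-13 11.5:-4 13.5:9
w18 0.065 -15.0:-54 -12.5:22 10.2:-34 11.8:-28 13.2:45
z 0.065 rows [125. 126.] cols [291. 322. 354.]
-80:140 -76:141 -72:144 -68:148 -64:155 -60:164 -56:174 -52:185 -48:189 -44:190 -40:191 -36:191 -32:189 -28:187 -24:188 -20:190 -16:189 -12:191 -8:190 -4:190 0:188 4:189 8:188 12:188 16:186 20:185 24:185 28:187 32:190 36:192 40:183 44:148 48:136 52:124 56:109 60:107 64:124 68:143 72:154 76:158 80:160
z 0.075 rows [101. 100.] cols [290. 322. 355.]
-80:142 -76:143 -72:146 -68:151 -64:157 -60:166 -56:175 -52:183 -48:190 -44:191 -40:192 -36:190 -32:188 -28:188 -24:190 -20:191 -16:190 -12:190 -8:191 -4:191 0:189 4:189 8:188 12:188 16:188 20:185 24:186 28:189 32:191 36:191 40:190 44:190 48:181 52:145 56:117 60:116 64:134 68:153 72:161 76:163 80:163
[0.51031967 0.15250489 0.0298504 ] [-1.57055233e+00 -1.89729726e-04 -1.42245276e+00] [-1.25081773 -0.37801554  3.89746797]
```

Request:
send_rows(
  series="0 0 0 0 0 0 .1;0 0 0 0 0 0 .1;0 0 0 0 0 0 .1;0 0 0 0 0 0 .1;0 0 0 0 0 0 .1;0 0 0 0 0 0 .1;0 0 0 0 0 0 .1;0 0 0 0 0 0 .1;0 0 0 0 0 0 .1;0 0 0 0 0 0 .1",
)

```text
time_s: 42.03
ee_pos: [0.5102, 0.1525, 0.0297]
eef_rot: [-1.571, -0.0, -1.423]
force: [-0.3, 0.3, 0.1]
grip_width: 0.0524
```

```bash
python3 - <<'E'
from roll import *
T=shot('wrist','w19'); edges('w19',zs=(.04,.065)); profile('w19',zs=(.065,.075)); o=get_obs(); print(o['ee_pos'],o['eef_rot'],o['force'])
E
```

```text
w19 0.04 -14.8:-13 -13.5:4 -1.8:53 0.8:-47 12.2:-4 13.5:9
w19 0.065 -15.0:-56 -12.5:23 10.2:-34 11.5:-29 13.2:46
z 0.065 rows [125. 126.] cols [291. 322. 354.]
-80:140 -76:141 -72:144 -68:148 -64:155 -60:164 -56:175 -52:185 -48:189 -44:190 -40:191 -36:190 -32:189 -28:187 -24:188 -20:190 -16:190 -12:190 -8:191 -4:190 0:188 4:189 8:188 12:188 16:187 20:184 24:184 28:187 32:191 36:191 40:184 44:148 48:135 52:123 56:110 60:106 64:124 68:144 72:155 76:159 80:160
z 0.075 rows [101. 100.] cols [290. 322. 355.]
-80:142 -76:144 -72:147 -68:151 -64:158 -60:167 -56:178 -52:187 -48:190 -44:191 -40:192 -36:191 -32:189 -28:188 -24:190 -20:191 -16:190 -12:190 -8:191 -4:191 0:189 4:189 8:189 12:189 16:188 20:184 24:186 28:189 32:192 36:191 40:190 44:191 48:181 52:143 56:117 60:115 64:134 68:153 72:161 76:163 80:163
[0.51018971 0.15251642 0.02969749] [-1.57086032e+00 -9.81555523e-06 -1.42249336e+00] [ 0.16408938 -0.44753172  0.41484319]
```

```bash
python3 - <<'E'
from h import *
A=ax(FX,[.003,-.0969,.1997],0);
seq(A,ax(RK,[.002,.08,.17],0),ax(RK,[.002,.08,.048],0),ax(RK,[.002,.08,.19],0),ax(FX,[.003,.0931,.20],0),ax(FX,[.003,.0931,.0803],0))
E
```

```text
[0.0, 0.0, 0.0, -0.03, -12.0, -0.02]
[0.0, 3.39, 0.0, 32.61, 2.97, 1.05]
[0.0, -0.0, 0.0, -0.0, 12.2, -0.0]
[0.0, -0.0, 0.0, -0.0, -14.2, -0.0]
[0.0, -3.39, 0.0, -49.07, -1.0, -16.03]
[0.0, 0.0, 0.0, 0.0, 11.97, 0.0]
```

Request:
send_rows(
  series="0 0 0 0 -2 0 .1;0 0 0 0 -5 0 .1;0 0 0 0 -8.5 0 .1;0 0 0 0 -12 0 .1;0 .4 0 4 -12 .1 .1;0 .8 0 8 -12 .2 .1;0 1.2 0 12 -12 .3 .1;0 1.6 0 16 -11.5 .5 .1;0 2 0 20 -11 .7 .1;0 2.4 0 24 -10 .8 .1",
)

```text
time_s: 42.92
ee_pos: [0.5541, -0.0857, 0.1304]
eef_rot: [-1.569, -0.0, -1.634]
force: [0.8, -0.0, 0.0]
grip_width: 0.0515
```

```bash
python3 - <<'E'
from h import *
print(row(pose(),ax(RK,[.002,.08,.15],0)))
E
```

```text
[-0.02  0.97  0.    8.14  3.05  1.94]
```

Request:
send_rows(
  series="0 .5 0 4 1 1 .1;0 .97 0 8.3 3 1.9 .1;0 .97 0 8.3 3 1.9 .1;0 .97 0 8.3 3 1.9 .1;0 .97 0 8.3 3 1.9 .1;0 .97 0 8.3 3 1.9 .1;0 .97 0 8.3 3 1.9 .1;0 .97 0 8.3 3 1.9 .1;0 .97 0 8.3 3 1.9 .1;0 .97 0 8.3 3 1.9 .1",
)

```text
time_s: 43.75
ee_pos: [0.5676, -0.1672, 0.1]
eef_rot: [-1.57, -0.0, -1.716]
force: [-1.1, 0.1, -0.4]
grip_width: 0.0514
```

```bash
cat >> roll.py <<'E'
def rect(fn,F,l,z=.048,T=None,draw=True,out=None):
    """top-down orthophoto (0.2 mm/px) of plane height z around frame-F point l: rows=-x, cols=+-"""
    T=np.load(f'pics/{fn}_T.npy'); c=cam('wrist',T); im=cv2.imread(f'pics/{fn}_raw.png')
    xs=np.arange(.095,-.08,-.0003); ys=np.arange(.03,-.03,-.0003); Y,X=np.meshgrid(ys,xs)
    s,k=np.sin(F[2]),np.cos(F[2]); W=np.c_[(F[0]+k*(X+l[0])-s*(Y+l[1])).ravel(),(F[1]+s*(X+l[0])+k*(Y+l[1])).ravel(),0*X.ravel()+z]
    uv=proj(c,W).astype(np.float32); return cv2.remap(im,uv[:,0].reshape(X.shape),uv[:,1].reshape(X.shape),cv2.INTER_LINEAR)
E
python3 - <<'E'
from roll import *
T=shot('wrist','w20'); o=get_obs(); print(o['ee_pos'],o['eef_rot'],o['force'])
r=rect('w20',RK,[0,.08]); g=cv2.cvtColor(r,cv2.COLOR_BGR2GRAY).astype(int)
xs=np.arange(95,-80,-.3)
for x in(95,90,84,75,65,55,52,48,44,40,30,10,-10):
    i=np.argmin(abs(xs-x)); print(x,g[i-3:i+4].mean(0)[::7].astype(int).tolist())
print('y',np.arange(30,-30,-2.1).round(0).astype(int).tolist())
print(row(T,ax(RK,[.002,.08,.048],0)))
E
```

```text
[ 0.56761455 -0.16730367  0.09998442] [-1.57039647e+00 -6.80977478e-05 -1.71603029e+00] [ 0.13783412 -0.28962119 -0.27687938]
95 [-9223372036854775808, -9223372036854775808, -9223372036854775808, -9223372036854775808, -9223372036854775808, -9223372036854775808, -9223372036854775808, -9223372036854775808, -9223372036854775808, -9223372036854775808, -9223372036854775808, -9223372036854775808, -9223372036854775808, -9223372036854775808, -9223372036854775808, -9223372036854775808, -9223372036854775808, -9223372036854775808, -9223372036854775808, -9223372036854775808, -9223372036854775808, -9223372036854775808, -9223372036854775808, -9223372036854775808, -9223372036854775808, -9223372036854775808, -9223372036854775808, -9223372036854775808, -9223372036854775808]
90 [162, 169, 180, 174, 169, 171, 185, 176, 173, 162, 184, 180, 170, 164, 168, 131, 132, 131, 130, 135, 143, 141, 140, 140, 140, 167, 140, 139, 137]
84 [94, 93, 85, 84, 83, 82, 81, 79, 80, 147, 161, 170, 181, 186, 192, 190, 182, 173, 167, 156, 135, 107, 68, 67, 67, 66, 65, 64, 63]
75 [91, 90, 80, 80, 78, 76, 77, 74, 73, 135, 162, 
[... 870 characters left out ...]
42]
30 [68, 66, 62, 61, 58, 57, 57, 53, 77, 91, 95, 109, 115, 110, 120, 125, 112, 98, 94, 94, 88, 74, 34, 35, 34, 31, 32, 32, 30]
10 [71, 70, 68, 67, 66, 64, 63, 62, 79, 91, 95, 98, 100, 99, 99, 98, 98, 98, 94, 93, 89, 73, 35, 33, 37, 33, 32, 31, 29]
-10 [68, 67, 67, 64, 63, 63, 61, 59, 106, 135, 146, 153, 159, 164, 167, 158, 153, 148, 101, 94, 89, 71, 36, 35, 35, 33, 33, 32, 30]
y [30, 28, 26, 24, 22, 19, 17, 15, 13, 11, 9, 7, 5, 3, 1, -2, -4, -6, -8, -10, -12, -14, -16, -18, -20, -23, -25, -27, -29]
[-1.00e-02  3.00e-02  0.00e+00  9.00e-02  1.02e+01  9.00e-02]<stdin>:6: RuntimeWarning: Mean of empty slice.
  ret = um.true_divide(
<stdin>:6: RuntimeWarning: invalid value encountered in cast
```

```bash
python3 - <<'E'
from h import *
T=pose(); 
print([row(T,ax(RK,[.002,.0805,z],p)).tolist() for z,p in((.13,-14),(.11,-28),(.048,-28))])
A=ax(RK,[.002,.0805,.048],-28); B=ax(RK,[.002,.0805,.19],-28); C=ax(RK,[.002,.0805,.19],0);D=ax(FX,[.003,.0931,.19],0);E=ax(FX,[.003,.0931,.16],35);G=ax(FX,[.003,.0931,.0803],35)
seq(B,C,D,E,G,start=A)
E
```

```text
[[-0.01, 0.02, -2.8, 1.23, 1.85, 0.09], [-0.01, 0.02, -5.6, 2.37, 3.41, 0.09], [-0.01, 0.02, -5.6, 2.37, 9.61, 0.08]]
[-0.0, -0.0, 0.0, 6.67, -12.54, 0.0]
[-0.0, -0.0, 5.6, -2.35, -0.59, -0.0]
[0.0, -3.39, 0.0, -49.02, 0.0, -16.03]
[-0.0, 0.0, 7.0, -2.87, 2.1, 0.0]
[0.0, 0.0, 0.0, 4.57, 6.53, 0.0]
```

Request:
send_rows(
  series="0 0 -1.4 .6 .9 0 -.1;0 0 -2.8 1.2 1.8 .1 -.1;0 0 -4.2 1.8 2.6 .1 -.1;0 0 -5.6 2.4 3.4 .1 -.1;0 0 -5.6 2.4 6 .1 -.1;0 0 -5.6 2.4 8 .1 -.1;0 0 -5.6 2.4 9.6 .1 -.1;0 0 -5.6 2.4 9.6 .1 -.1;0 0 -5.6 2.4 9.6 .1 -.1;0 0 -5.6 2.4 9.6 .1 -1",
)

```text
time_s: 44.63
ee_pos: [0.5656, -0.192, 0.005]
eef_rot: [-1.569, -0.489, -1.718]
force: [-0.2, -0.6, 0.4]
grip_width: 0.0387
```

Request:
send_rows(
  series="0 0 0 0 0 0 -1;0 0 0 0 0 0 -1;0 0 0 0 0 0 -1;0 0 0 0 0 0 -1;0 0 0 0 0 0 -1;0 0 0 0 0 0 -1;0 0 0 0 0 0 -1;0 0 0 0 0 0 -1;0 0 0 .5 -.9 0 -1;0 0 0 1 -1.8 0 -1",
)

```text
time_s: 45.47
ee_pos: [0.5644, -0.1918, 0.0245]
eef_rot: [-1.572, -0.488, -1.716]
force: [-0.2, 0.8, -3.0]
grip_width: 0.027
```

Request:
send_rows(
  series="0 0 0 1 -2 0 -1;0 0 0 2 -4 0 -1;0 0 0 3.2 -6.2 0 -1;0 0 0 4.4 -8.4 0 -1;0 0 0 5.6 -10.7 0 -1;0 0 1.2 5.1 -10.8 0 -1;0 0 2.4 4.6 -10.9 0 -1;0 0 3.6 4.1 -11 0 -1;0 0 4.8 3.6 -11.2 0 -1;0 0 5.6 3.3 -11.3 0 -1",
)

```text
time_s: 46.3
ee_pos: [0.5687, -0.1684, 0.1413]
eef_rot: [-1.568, 0.006, -1.716]
force: [-0.6, -0.6, -3.4]
grip_width: 0.0269
```

```bash
python3 - <<'E'
from roll import *
T=shot('wrist','w21'); edges('w21',zs=(.04,.065)); o=get_obs(); print(o['ee_pos'],o['eef_rot'],o['force'],o['grip_width'])
D=ax(FX,[.003,.0931,.19],0); print(row(T,D))
E
```

```text
w21 0.04 -19.5:-100 -14.2:22 -12.0:5 2.5:-4 11.2:-6 13.5:-47
w21 0.065 -19.2:-110 -14.8:-4 -9.5:42 -5.8:-24 -4.2:-14 -0.2:4 2.5:-4 13.5:-38
[ 0.56823444 -0.16934621  0.14082351] [-1.56907752  0.00865142 -1.71808966] [-0.46765042 -2.46612165 -3.56603304] 0.02707677205746713
[-4.000e-02 -3.360e+00 -6.000e-02 -4.912e+01  3.600e-01 -1.596e+01]
```

Request:
send_rows(
  series="0 -.1 0 -2 0 -.6 -1;0 -.3 0 -4.5 0 -1.4 -1;0 -.5 0 -7.5 0 -2.4 -1;0 -.7 0 -10.5 0 -3.4 -1;0 -.9 0 -13.5 0 -4.4 -1;0 -1.1 0 -16.5 0 -5.4 -1;0 -1.3 0 -19.5 0 -6.3 -1;0 -1.5 0 -22.5 0 -7.3 -1;0 -1.7 0 -25.5 0 -8.3 -1;0 -1.7 0 -27 0 -8.8 -1",
)

```text
time_s: 47.18
ee_pos: [0.5195, 0.1146, 0.1402]
eef_rot: [-1.57, -0.001, -1.564]
force: [-0.2, -0.1, -3.2]
grip_width: 0.027
```

```bash
python3 - <<'E'
from h import *
D=ax(FX,[.003,.0931,.18],0);E=ax(FX,[.003,.0931,.16],35); seq(D,E)
E
```

```text
[-0.01, -1.62, 0.01, -22.64, 0.99, -3.61]
[-0.0, 0.0, 7.0, -2.87, 1.1, 0.0]
```

Request:
send_rows(
  series="0 -.2 0 -2.5 .1 -.4 -1;0 -.4 0 -5 .3 -.8 -1;0 -.6 0 -8 .5 -1.2 -1;0 -.8 0 -11 .7 -1.7 -1;0 -1 0 -14 .8 -2.2 -1;0 -1.2 0 -17 .9 -2.7 -1;0 -1.4 0 -19.5 1 -3.1 -1;0 -1.62 0 -21.5 1 -3.4 -1;0 -1.62 0 -22.6 1 -3.6 -1;0 -1.62 0 -22.6 1 -3.6 -1",
)

```text
time_s: 48.02
ee_pos: [0.4832, 0.3393, 0.1298]
eef_rot: [-1.57, -0.001, -1.425]
force: [-0.3, -1.2, -2.5]
grip_width: 0.0272
```

Request:
send_rows(
  series="0 0 1.2 -.5 0 0 -1;0 0 2.4 -1.04 .1 0 -1;0 0 3.6 -1.55 .3 0 -1;0 0 4.8 -2.03 .5 0 -1;0 0 6 -2.5 .8 0 -1;0 0 7 -2.87 1.1 0 -1;0 0 7 -2.87 3.5 0 -1;0 0 7 -2.87 6 0 -1;0 0 7 -2.87 8 0 -1;0 0 7 -2.87 8.3 0 -1",
)

```text
time_s: 48.85
ee_pos: [0.4789, 0.3647, 0.0441]
eef_rot: [-1.575, 0.61, -1.43]
force: [-0.5, 0.1, -1.6]
grip_width: 0.0271
```

```bash
python3 - <<'E'
from roll import *
T=shot('wrist','w22'); edges('w22',zs=(.04,.065)); profile('w22',zs=(.065,.075)); o=get_obs(); print(o['ee_pos'],o['eef_rot'],o['force'],o['grip_width'],o['qpos'])
print(row(T,ax(FX,[.003,.0931,.0803],35)))
E
```

```text
w22 0.04 -16.8:4 -14.2:32 -5.5:-9 -3.5:-4 -1.8:-5 0.5:-4 2.0:-10 6.8:-10 11.2:-7 14.8:18
w22 0.065 -13.5:-58 -9.8:36 2.5:-6 3.8:-5 5.8:-6 7.2:-7 8.5:-7 12.0:-7 13.5:94 15.8:-16 20.8:-22 21.8:15
z 0.065 rows [125. 126.] cols [291. 322. 354.]
-80:206 -76:204 -72:192 -68:175 -64:143 -60:118 -56:110 -52:112 -48:112 -44:115 -40:145 -36:167 -32:179 -28:185 -24:186 -20:184 -16:181 -12:177 -8:174 -4:171 0:169 4:165 8:159 12:153 16:148 20:143 24:137 28:132 32:126 36:121 40:115 44:111 48:109 52:106 56:102 60:99 64:110 68:148 72:176 76:195 80:203
z 0.075 rows [101. 100.] cols [290. 322. 355.]
-80:212 -76:212 -72:211 -68:208 -64:206 -60:208 -56:211 -52:210 -48:210 -44:210 -40:177 -36:162 -32:178 -28:184 -24:184 -20:184 -16:179 -12:177 -8:174 -4:171 0:168 4:164 8:158 12:153 16:148 20:143 24:137 28:131 32:126 36:122 40:116 44:113 48:109 52:107 56:103 60:97 64:114 68:148 72:186 76:197 80:203
[0.47931647 0.36498901 0.04524736] [-1.57377202  0.60982841 -1.42918963] [ 0.52723609 -0.1346125  -2.99549444] 0.02692087811592967 [0.29756687 0.5013919  1.70686758 0.75021005 0.98002216 1.27947199]
[-0.   -0.07  0.01 -0.1   0.64 -0.05]
```

Request:
send_rows(
  series="0 0 0 0 .2 0 -1;0 0 0 0 .4 0 -1;0 0 0 0 .55 0 -1;0 0 0 0 .55 0 -1;0 0 0 0 .55 0 -1;0 0 0 0 .55 0 -1;0 0 0 0 .55 0 -1;0 0 0 0 .55 0 -1;0 0 0 0 .55 0 -1;0 0 0 0 .55 0 -1",
)

```text
time_s: 49.73
ee_pos: [0.4794, 0.3691, 0.0421]
eef_rot: [-1.571, 0.611, -1.427]
force: [-0.0, -0.1, -2.8]
grip_width: 0.0268
```

```bash
python3 - <<'E'
from roll import *
T=pose();o=get_obs(); print(o['ee_pos'],o['eef_rot'],o['force'],o['grip_width'])
print(row(T,ax(FX,[.003,.0931,.0803],35)))
E
```

```text
[0.47943393 0.36907526 0.04206901] [-1.57078731  0.61083366 -1.42689287] [-0.03177111 -0.13843307 -2.83299497] 0.02683582519549238
[-0.03 -0.04  0.    0.13  0.24 -0.17]
```

Request:
send_rows(
  series="0 0 0 .05 .1 0 -1;0 0 0 .1 .2 0 -1;0 0 0 .13 .25 0 -1;0 0 0 .13 .25 0 -1;0 0 0 .13 .25 0 -1;0 0 0 .13 .25 0 -1;0 0 0 .13 .25 0 -1;0 0 0 .13 .25 0 -1;0 0 0 .13 .25 0 -1;0 0 0 .13 .25 0 -1",
)

```text
time_s: 50.57
ee_pos: [0.4797, 0.3694, 0.0409]
eef_rot: [-1.569, 0.612, -1.426]
force: [-7.0, -11.1, 15.1]
grip_width: 0.0269
```

Request:
send_rows(
  series="0 0 0 0 0 0 .1;0 0 0 0 0 0 .1;0 0 0 0 0 0 .1;0 0 0 0 0 0 .1;0 0 0 0 0 0 .1;0 0 0 0 0 0 .1;0 0 0 0 0 0 .1;0 0 0 0 0 0 .1;0 0 0 0 0 0 .1;0 0 0 0 0 0 .1",
)

```text
time_s: 51.4
ee_pos: [0.4794, 0.3695, 0.0392]
eef_rot: [-1.571, 0.611, -1.427]
force: [0.8, -0.6, -0.3]
grip_width: 0.052
```

```bash
python3 - <<'E'
from roll import *
T=shot('wrist','w23'); edges('w23',zs=(.03,.04,.065,.075)); profile('w23',zs=(.065,.075)); o=get_obs(); print(o['ee_pos'],o['eef_rot'],o['force'],o['grip_width'])
for p in(29,23,16,9,2,-5,-12,-19,-26,-33,-40,-45): print(p,row(T,ax(FX,[.003,.0931,.0800],p)).tolist())
E
```

```text
w23 0.03 -22.5:-7 -19.0:-7 -16.2:-8 -14.2:-17 -8.2:4 -3.5:-4 1.5:-21 12.0:-4 14.2:6
w23 0.04 -19.2:5 -16.8:5 -14.2:25 -3.2:-5 -1.0:-4 0.5:-4 2.0:-5 4.2:-16 11.8:-6 14.5:18 22.0:-4
w23 0.065 -13.0:-71 -9.5:43 2.8:-6 5.2:-5 6.8:-7 9.8:-6 12.0:-7 13.2:104 14.8:-15 23.2:-19
w23 0.075 -13.0:-8 -9.8:-42 -8.2:15 -1.0:-4 3.0:-6 4.2:-5 5.2:-5 6.5:-7 8.2:-7 10.8:-5 11.8:-6 13.0:88 14.8:-9 23.0:-21
z 0.065 rows [125. 126.] cols [291. 322. 354.]
-80:209 -76:208 -72:199 -68:185 -64:153 -60:123 -56:110 -52:113 -48:112 -44:110 -40:132 -36:163 -32:174 -28:186 -24:186 -20:183 -16:179 -12:176 -8:173 -4:170 0:167 4:163 8:158 12:152 16:145 20:141 24:137 28:129 32:123 36:119 40:114 44:111 48:108 52:105 56:100 60:100 64:133 68:182 72:200 76:209 80:211
z 0.075 rows [101. 100.] cols [290. 322. 355.]
-80:213 -76:213 -72:213 -68:212 -64:209 -60:205 -56:209 -52:212 -48:212 -44:211 -40:183 -36:162 -32:175 -28:184 -24:185 -20:183 -16:179 -12:177 -8:173 -4:169 0:166 4:162 8:157 12:151 16:147 20:141 24:135 28:129 32:124 36:117 40:113 44:110 48:107 52:106 56:99 60:109 64:147 68:180 72:198 76:203 80:205
[0.47935699 0.36944978 0.03923761] [-1.57085794  0.61085062 -1.42694258] [-0.50547329  0.02894396  0.34596605] 0.05154337528302648
29 [-0.02, -0.04, -1.2, 0.54, -0.02, -0.17]
23 [-0.02, -0.04, -2.4, 1.06, -0.1, -0.16]
16 [-0.02, -0.04, -3.8, 1.65, -0.26, -0.16]
9 [-0.02, -0.04, -5.2, 2.21, -0.5, -0.16]
2 [-0.01, -0.04, -6.6, 2.75, -0.8, -0.16]
-5 [-0.01, -0.05, -8.0, 3.24, -1.16, -0.15]
-12 [-0.01, -0.05, -9.4, 3.68, -1.58, -0.15]
-19 [-0.01, -0.05, -10.8, 4.07, -2.05, -0.15]
-26 [-0.0, -0.05, -12.2, 4.4, -2.57, -0.15]
-33 [-0.0, -0.05, -13.6, 4.66, -3.12, -0.15]
-40 [0.0, -0.05, -15.0, 4.85, -3.7, -0.14]
-45 [0.0, -0.05, -16.0, 4.95, -4.12, -0.14]
```

Request:
send_rows(
  series="0 0 -1.2 .54 -.02 -.05 .1;0 0 -2.4 1.06 -.1 -.1 .1;0 0 -3.8 1.65 -.26 -.15 .1;0 0 -5.2 2.21 -.5 -.15 .1;0 0 -6.6 2.75 -.8 -.15 .1;0 0 -8 3.24 -1.16 -.15 .1;0 0 -9.4 3.68 -1.58 -.15 .1;0 0 -10.8 4.07 -2.05 -.15 .1;0 0 -12.2 4.4 -2.57 -.15 .1;0 0 -13.6 4.66 -3.12 -.15 .1",
)

```text
time_s: 52.28
ee_pos: [0.4863, 0.3141, 0.0392]
eef_rot: [-1.568, -0.581, -1.428]
force: [-0.3, -0.7, -0.5]
grip_width: 0.0514
```

Request:
send_rows(
  series="0 0 -1.2 .53 -.03 0 .1;0 0 -2.4 1.04 -.11 0 .1;0 0 -2.4 1.04 -.11 0 .1;0 0 -2.4 1.04 -.11 0 -1;0 0 -2.4 1.04 -.11 0 -1;0 0 -2.4 1.04 -.11 0 -1;0 0 -2.4 1.04 -.11 0 -1;0 0 -2.4 1.04 -.11 0 -1;0 0 -2.4 1.04 -.11 0 -1;0 0 -2.4 1.04 -.11 0 -1",
)

```text
time_s: 53.12
ee_pos: [0.4874, 0.3058, 0.0452]
eef_rot: [-1.569, -0.785, -1.428]
force: [0.7, 1.9, 1.6]
grip_width: 0.0268
```

```bash
python3 - <<'E'
from roll import *
T=shot('wrist','w24'); edges('w24',zs=(.03,.04,.065,.075)); profile('w24',zs=(.065,.075)); o=get_obs(); print(o['ee_pos'],o['eef_rot'],o['force'],o['grip_width'])
for z,p in ((.083,-45),(.083,-39),(.083,-33),(.083,-26),(.083,-19),(.083,-12),(.083,-5),(.083,2),(.083,9)): print(p,row(T,ax(FX,[.003,.0931,z],p)).tolist())
E
```

```text
w24 0.03 -15.2:7 -13.0:5 -5.0:5 -1.5:5 2.0:4 12.0:-4 13.2:71
w24 0.04 -15.2:-20 -13.8:4 -12.8:4 -3.5:32 -0.8:-35 2.0:4 12.0:-5 13.5:10 17.5:44
w24 0.065 -19.2:-6 -18.2:5 -16.2:32 -14.8:-62 -13.8:49 11.8:-9 13.2:39
w24 0.075 -20.5:-24 -16.5:61 -15.0:-75 -13.8:51 8.0:-4 11.8:-9 13.0:43 21.2:-16
z 0.065 rows [126. 126.] cols [290. 322. 354.]
-80:120 -76:125 -72:135 -68:153 -64:164 -60:170 -56:172 -52:174 -48:173 -44:172 -40:170 -36:169 -32:172 -28:174 -24:173 -20:174 -16:175 -12:175 -8:173 -4:173 0:174 4:173 8:174 12:171 16:171 20:174 24:178 28:177 32:177 36:173 40:174 44:173 48:174 52:170 56:163 60:163 64:183 68:197 72:205 76:207 80:209
z 0.075 rows [102. 101.] cols [290. 322. 354.]
-80:122 -76:130 -72:144 -68:156 -64:167 -60:172 -56:173 -52:174 -48:174 -44:172 -40:172 -36:171 -32:172 -28:174 -24:174 -20:174 -16:175 -12:175 -8:174 -4:174 0:174 4:174 8:175 12:171 16:173 20:175 24:179 28:179 32:173 36:172 40:176 44:174 48:173 52:169 56:165 60:169 64:188 68:204 72:209 76:212 80:212
[0.48737048 0.30580592 0.04516447] [-1.56954217 -0.78475092 -1.42771465] [0.61068169 2.47603495 3.26987784] 0.027219159683713707
-45 [0.03, -0.04, -0.01, 0.17, -0.17, -0.03]
-39 [0.02, -0.04, 1.19, -0.35, -0.2, -0.03]
-33 [0.02, -0.04, 2.39, -0.87, -0.28, -0.03]
-26 [0.02, -0.05, 3.79, -1.46, -0.44, -0.03]
-19 [0.02, -0.05, 5.19, -2.02, -0.68, -0.04]
-12 [0.01, -0.05, 6.59, -2.56, -0.98, -0.04]
-5 [0.01, -0.05, 7.99, -3.05, -1.34, -0.04]
2 [0.01, -0.05, 9.39, -3.49, -1.76, -0.04]
9 [0.0, -0.05, 10.79, -3.88, -2.23, -0.05]
```

Request:
send_rows(
  series="0 0 0 .17 -.17 0 -1;0 0 1.2 -.35 -.2 0 -1;0 0 2.4 -.87 -.28 0 -1;0 0 3.8 -1.46 -.44 0 -1;0 0 5.2 -2.02 -.68 0 -1;0 0 6.6 -2.56 -.98 0 -1;0 0 8 -3.05 -1.34 0 -1;0 0 9.4 -3.49 -1.76 0 -1;0 0 9.4 -3.49 -1.76 0 -1;0 0 9.4 -3.49 -1.76 0 -1",
)

```text
time_s: 54.0
ee_pos: [0.4819, 0.341, 0.0324]
eef_rot: [-1.572, 0.033, -1.429]
force: [0.9, -0.0, -3.8]
grip_width: 0.0272
```

```bash
python3 - <<'E'
from roll import *
T=shot('wrist','w25'); edges('w25',zs=(.03,.04,.065,.075)); profile('w25',zs=(.065,.075)); o=get_obs(); print(o['ee_pos'],o['eef_rot'],o['force'],o['grip_width'])
print(row(T,ax(FX,[.003,.0931,.0803],2)).tolist())
E
```

```text
w25 0.03 -23.0:-29 -14.5:-16 13.5:23
w25 0.04 -14.0:15 -12.5:-16 13.5:16
w25 0.065 -17.0:-7 -14.8:-55 -13.5:35 10.5:-37 13.2:41 20.0:-6 21.5:5
w25 0.075 -15.0:-63 -13.8:35 10.0:-38 13.2:40 18.2:-20
z 0.065 rows [125. 126.] cols [291. 322. 354.]
-80:154 -76:158 -72:167 -68:179 -64:186 -60:191 -56:193 -52:194 -48:194 -44:192 -40:192 -36:190 -32:192 -28:194 -24:193 -20:194 -16:194 -12:194 -8:193 -4:193 0:193 4:192 8:193 12:190 16:189 20:193 24:196 28:197 32:195 36:194 40:184 44:158 48:130 52:117 56:107 60:104 64:119 68:139 72:148 76:152 80:154
z 0.075 rows [101. 100.] cols [290. 322. 355.]
-80:156 -76:163 -72:172 -68:181 -64:189 -60:192 -56:193 -52:194 -48:193 -44:193 -40:192 -36:191 -32:192 -28:194 -24:193 -20:193 -16:194 -12:194 -8:193 -4:193 0:193 4:192 8:193 12:190 16:190 20:193 24:196 28:196 32:195 36:194 40:179 44:149 48:131 52:122 56:112 60:112 64:127 68:143 72:151 76:153 80:153
[0.48163139 0.34174666 0.03220972] [-1.57176242  0.03179944 -1.42747486] [ 1.04443825 -0.03849841 -3.54631921] 0.027115418138478484
[0.01, -0.07, 0.03, -0.14, 0.21, 0.0]
```

Request:
send_rows(
  series="0 0 .8 -.35 -.02 0 -1;0 0 1.6 -.69 -.05 0 -1;0 0 1.6 -.75 .05 0 -1;0 0 1.6 -.83 .16 0 -1;0 0 1.6 -.83 .16 0 -1;0 0 1.6 -.83 .16 0 -1;0 0 1.6 -.83 .16 0 -1;0 0 1.6 -.83 .16 0 -1;0 0 1.6 -.83 .16 0 -1;0 0 1.6 -.83 .16 0 -1",
)

```text
time_s: 54.88
ee_pos: [0.4805, 0.3494, 0.0317]
eef_rot: [-1.572, 0.168, -1.425]
force: [-4.5, -21.1, 15.0]
grip_width: 0.0269
```

```bash
python3 - <<'E'
from roll import *
T=shot('wrist','w26'); edges('w26',zs=(.04,.065)); profile('w26',zs=(.065,.075)); o=get_obs(); print(o['ee_pos'],o['eef_rot'],o['force'],o['grip_width'])
print(row(T,ax(FX,[.003,.0931,.080],10)).tolist())
E
```

```text
w26 0.04 -14.8:-6 -13.0:7 -10.5:5 -7.2:28 -5.8:27 -3.5:-39 -0.5:-14 1.5:-7 13.5:10
w26 0.065 -14.8:-55 -13.5:29 10.5:-41 13.2:45
z 0.065 rows [125. 126.] cols [291. 322. 354.]
-80:156 -76:156 -72:162 -68:172 -64:182 -60:189 -56:191 -52:192 -48:192 -44:191 -40:191 -36:190 -32:189 -28:192 -24:192 -20:192 -16:193 -12:193 -8:191 -4:191 0:191 4:190 8:191 12:189 16:187 20:189 24:193 28:194 32:192 36:191 40:183 44:158 48:129 52:114 56:105 60:101 64:112 68:134 72:145 76:150 80:153
z 0.075 rows [101. 100.] cols [290. 322. 355.]
-80:154 -76:158 -72:165 -68:174 -64:184 -60:188 -56:190 -52:192 -48:192 -44:191 -40:190 -36:189 -32:190 -28:192 -24:191 -20:191 -16:191 -12:192 -8:191 -4:191 0:190 4:190 8:190 12:188 16:188 20:190 24:194 28:193 32:192 36:191 40:180 44:142 48:115 52:109 56:105 60:105 64:122 68:141 72:150 76:152 80:152
[0.48043685 0.34941041 0.03171103] [-1.57206533  0.1680886  -1.425341  ] [ -5.01753711 -20.76997913  15.70367135] 0.02717280656171781
[0.01, -0.03, 0.07, 0.03, 0.09, 0.02]
```

Request:
send_rows(
  series="0 0 0 -.02 -.1 0 -1;0 0 0 .05 -.12 0 -1;0 0 0 .13 -.13 0 -1;0 0 0 .14 -.08 0 -1;0 0 0 .15 -.03 0 -1;0 0 0 .15 -.03 0 -1;0 0 0 .15 -.03 0 -1;0 0 0 .15 -.03 0 -1;0 0 0 .15 -.03 0 -1;0 0 0 .15 -.03 0 -1",
)

```text
time_s: 55.77
ee_pos: [0.4805, 0.3495, 0.0319]
eef_rot: [-1.571, 0.172, -1.426]
force: [-5.4, -7.6, 10.2]
grip_width: 0.0274
```

Request:
send_rows(
  series="0 0 0 .06 -.05 0 -1;0 0 0 .06 -.06 0 -1;0 0 0 .06 -.06 0 -1;0 0 0 .06 -.06 0 -1;0 0 0 .06 -.06 0 -1;0 0 0 .06 -.06 0 -1;0 0 0 .06 -.06 0 -1;0 0 0 .06 -.06 0 -1;0 0 0 .06 -.06 0 -1;0 0 0 .06 -.06 0 -1",
)

```text
time_s: 56.6
ee_pos: [0.4808, 0.3486, 0.0316]
eef_rot: [-1.571, 0.175, -1.427]
force: [-1.6, 3.4, -3.4]
grip_width: 0.0269
```

Request:
send_rows(
  series="0 0 0 0 0 0 .1;0 0 0 0 0 0 .1;0 0 0 0 0 0 .1;0 0 0 0 0 0 .1;0 0 0 0 0 0 .1;0 0 0 0 0 0 .1;0 0 0 0 0 0 .1;0 0 0 0 0 0 .1;0 0 0 0 0 0 .1;0 0 0 0 0 0 .1",
)

```text
time_s: 57.43
ee_pos: [0.4809, 0.3485, 0.0316]
eef_rot: [-1.571, 0.175, -1.427]
force: [-0.3, 0.0, -0.6]
grip_width: 0.0518
```

```bash
python3 - <<'E'
from roll import *
T=shot('wrist','w27'); edges('w27',zs=(.04,.065,.075)); profile('w27',zs=(.065,.075)); o=get_obs(); print(o['ee_pos'],o['eef_rot'],o['force'],o['grip_width'])
s,k=np.sin(FX[2]),np.cos(FX[2]); D=T[:3,3]-T[:3,1]*.05-[*FX[:2],0]; print('axis',-s*D[0]+k*D[1],D[2],k*D[0]+s*D[1])
E
```

```text
w27 0.04 -15.2:-8 -13.5:7 -11.2:5 -8.2:-5 -4.0:-8 2.8:-9 13.0:10 23.0:11
w27 0.065 -15.5:-52 -14.2:29 9.2:-48 12.5:45
w27 0.075 -15.5:-53 -14.2:29 8.8:-61 11.0:-11 12.2:45
z 0.065 rows [125. 126.] cols [291. 322. 354.]
-80:175 -76:180 -72:185 -68:190 -64:191 -60:192 -56:192 -52:192 -48:191 -44:189 -40:189 -36:190 -32:192 -28:192 -24:192 -20:192 -16:193 -12:192 -8:191 -4:191 0:190 4:191 8:189 12:188 16:190 20:193 24:194 28:192 32:192 36:173 40:132 44:112 48:107 52:101 56:110 60:141 64:154 68:154 72:153 76:153 80:153
z 0.075 rows [101. 100.] cols [290. 322. 355.]
-80:185 -76:186 -72:189 -68:190 -64:190 -60:191 -56:192 -52:191 -48:190 -44:190 -40:189 -36:190 -32:191 -28:191 -24:191 -20:191 -16:192 -12:191 -8:191 -4:191 0:190 4:191 8:188 12:188 16:190 20:194 24:194 28:192 32:192 36:154 40:115 44:113 48:110 52:102 56:121 60:143 64:150 68:151 72:151 76:151 80:151
[0.48087301 0.34851881 0.03164268] [-1.57080265  0.17452577 -1.42682854] [-0.33833551  0.25221244 -0.07358727] 0.05165727146451952
axis 0.09226176490382293 0.08088535453498719 0.003059009632451447
```

Request:
send_rows(
  series="0 0 -1 .4 -.02 0 .1;0 0 -2 .8 -.07 0 .1;0 0 -2 .8 -.07 0 .1;0 0 -2 .8 -.07 0 .1;0 0 -2 .8 -.07 0 .1;0 0 -2 .8 -.07 0 .1;0 0 -2 .8 -.07 0 .1;0 0 -2 .8 -.07 0 .1;0 0 -2 .8 -.07 0 .1;0 0 -2 .8 -.07 0 .1",
)

```text
time_s: 58.32
ee_pos: [0.4821, 0.3405, 0.031]
eef_rot: [-1.571, 0.0, -1.427]
force: [0.6, -0.6, 0.2]
grip_width: 0.0519
```

```bash
python3 - <<'E'
from roll import *
T=shot('wrist','w28'); edges('w28',zs=(.03,.04,.065,.075)); edges('w19',zs=(.03,.04,.065,.075));profile('w28',zs=(.065,.075)); o=get_obs(); print(o['ee_pos'],o['eef_rot'],o['force'],o['grip_width'])
E
```

```text
w28 0.03 -14.8:-12 11.0:-4 12.0:-4 13.2:25 23.5:11
w28 0.04 -15.0:-9 -1.8:50 0.5:-46 13.2:13
w28 0.065 -20.5:-7 -17.5:4 -15.0:-59 -13.5:22 -12.2:19 -0.5:-6 2.0:-9 8.2:6 11.0:-54 12.8:41 19.2:-8 20.5:6
w28 0.075 -15.2:-56 -13.0:24 10.8:-65 12.5:37 17.5:-18 23.0:54
w19 0.03 -14.5:-31 11.8:-4 13.5:31 23.2:20
w19 0.04 -14.8:-13 -13.5:4 -1.8:53 0.8:-47 12.2:-4 13.5:9
w19 0.065 -15.0:-56 -12.5:23 10.2:-34 11.5:-29 13.2:46
w19 0.075 -18.0:5 -15.5:-26 -12.2:21 11.5:-58 13.2:46 18.5:-18 23.5:19
z 0.065 rows [125. 126.] cols [291. 322. 354.]
-80:143 -76:145 -72:149 -68:155 -64:162 -60:168 -56:179 -52:188 -48:190 -44:192 -40:190 -36:189 -32:187 -28:187 -24:190 -20:190 -16:189 -12:190 -8:190 -4:189 0:182 4:185 8:174 12:167 16:165 20:163 24:165 28:169 32:169 36:168 40:169 44:175 48:148 52:114 56:105 60:122 64:145 68:152 72:155 76:155 80:155
z 0.075 rows [101. 100.] cols [290. 322. 355.]
-80:147 -76:149 -72:154 -68:160 -64:169 -60:179 -56:188 -52:190 -48:192 -44:192 -40:192 -36:190 -32:188 -28:190 -24:192 -20:190 -16:191 -12:191 -8:192 -4:190 0:190 4:189 8:189 12:189 16:186 20:186 24:189 28:192 32:192 36:190 40:190 44:173 48:122 52:107 56:116 60:136 64:150 68:154 72:154 76:154 80:154
[0.48206254 0.34048978 0.03098154] [-1.57083437e+00  2.05602323e-04 -1.42704843e+00] [0.27935217 0.23378611 0.39065527] 0.051789337497727725
```

```bash
python3 - <<'E'
from h import *
a=FX[2]-np.pi/2
A=ax(FX,[.003,.0931,.21],0)
K=[.5993,.2194]
seq(A,down([.52,.235,.25],a),down([*K,.17],a),down([*K,.115],a))
E
```

```text
[0.0, -0.05, -0.0, -0.03, -12.9, -0.01]
[0.0, 0.0, 0.0, 11.02, -5.8, 2.21]
[0.0, 0.0, 0.0, 2.71, 8.0, 7.61]
[0.0, 0.0, 0.0, 0.0, 5.5, 0.0]
```

Request:
send_rows(
  series="0 0 0 0 -1.5 0 .1;0 0 0 0 -4 0 .1;0 0 0 0 -7 0 .1;0 0 0 0 -10 0 .1;0 0 0 0 -13 0 .1;0 0 0 3 -15 1 .1;0 0 0 6 -17 2 .1;0 0 0 9 -18.6 3 .1;0 0 0 10 -18.6 4 .1;0 0 0 10 -18.6 4 .1",
)

```text
time_s: 59.2
ee_pos: [0.5377, 0.2455, 0.2174]
eef_rot: [-1.569, 0.0, -1.43]
force: [-0.2, 0.1, -1.3]
grip_width: 0.0512
```

```bash
python3 - <<'E'
from h import *
camera('top')
T=shot('wrist','w29',s=1.25,g=.7); print(T[:3,3])
a=FX[2]-np.pi/2; K=[.5993,.2194]
seq(down([*K,.17],a),down([*K,.115],a))
E
```

```text
[0.53643337 0.24675593 0.21628965]
[0.02, -0.05, 0.0, 3.7, 7.78, 5.91]
[0.0, 0.0, 0.0, 0.0, 5.5, 0.0]
```

View pics/w29.png

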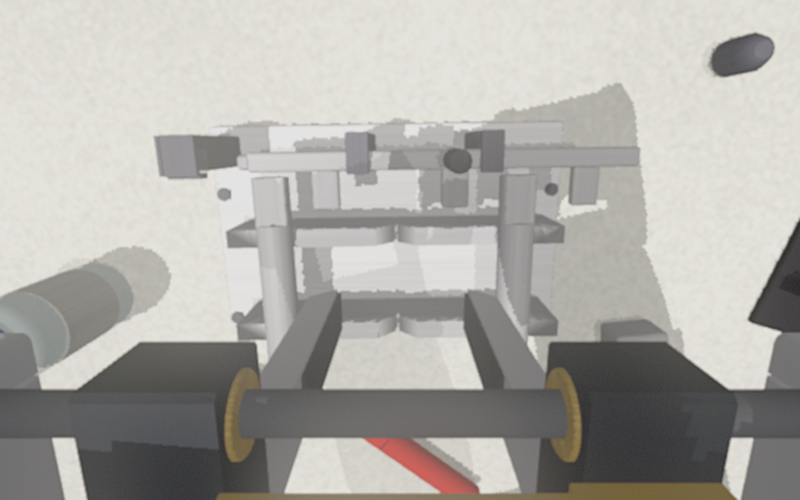

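```bash
python3 - <<'E'
from h import *
T=np.load('pics/w29_T.npy'); c=cam('wrist',T)
print(back(c,(457/1.25,160/1.25),.142))
for u,z in(((517,172),.089),((270,178),.089)):
    X=back(c,(u[0]/1.25,u[1]/1.25),z); s,k=np.sin(FX[2]),np.cos(FX[2]); D=X[:2]-FX[:2]; print(k*D[0]+s*D[1],-s*D[0]+k*D[1])
E
```

```text
[0.59983556 0.22172326 0.142     ]
0.09106437281524317 -0.09306795380305405
0.0876348867176886 0.09117912688381222
```

Request:
send_rows(
  series="0 0 0 1 2 1.5 .1;0 0 0 2 4 3 .1;0 0 0 3 6 4.5 .1;0 0 0 3.7 7.8 5.9 .1;0 0 0 3.7 9 5.9 .1;0 0 0 3.7 10.5 5.9 .1;0 0 0 3.7 12 5.9 .1;0 0 0 3.7 12.7 5.9 .1;0 0 0 3.7 13.2 5.9 .1;0 0 0 3.7 13.2 5.9 .1",
)

```text
time_s: 60.13
ee_pos: [0.5988, 0.2199, 0.0842]
eef_rot: [-1.572, -0.0, -1.426]
force: [-0.1, -0.3, 0.2]
grip_width: 0.0518
```

Request:
send_rows(
  series="0 0 0 0 0 0 -1;0 0 0 0 0 0 -1;0 0 0 0 0 0 -1;0 0 0 0 0 0 -1;0 0 0 0 0 0 -1;0 0 0 0 0 0 -1;0 0 0 0 0 0 -1;0 0 0 0 0 0 -1;0 0 0 0 0 0 -1;0 0 0 0 0 0 -1",
)

```text
time_s: 60.97
ee_pos: [0.5997, 0.2194, 0.0852]
eef_rot: [-1.57, 0.0, -1.427]
force: [-0.7, 1.9, 3.1]
grip_width: 0.0152
```

Request:
send_rows(
  series="0 0 0 -.5 0 0 -1;0 0 0 -1 0 0 -1;0 0 0 -1.5 0 0 -1;0 0 0 -2 0 0 -1;0 0 0 -2.5 0 0 -1;0 0 0 -3 0 0 -1;0 0 0 -3.5 0 0 -1;0 0 0 -4 0 0 -1;0 0 0 -4.3 0 0 -1;0 0 0 -4.5 0 0 -1",
)

```text
time_s: 61.8
ee_pos: [0.5927, 0.2639, 0.0852]
eef_rot: [-1.572, -0.001, -1.427]
force: [-5.6, -7.1, 6.0]
grip_width: 0.0153
```

Request:
send_rows(
  series="0 0 0 -.1 0 0 -1;0 0 0 -.2 0 0 -1;0 0 0 -.25 0 0 -1;0 0 0 -.25 0 0 -1;0 0 0 -.25 0 0 -1;0 0 0 -.25 0 0 -1;0 0 0 -.25 0 0 -1;0 0 0 -.25 0 0 -1;0 0 0 -.25 0 0 -1;0 0 0 -.25 0 0 -1",
)

```text
time_s: 62.63
ee_pos: [0.5926, 0.2638, 0.0851]
eef_rot: [-1.573, -0.004, -1.428]
force: [-6.4, -17.6, 9.3]
grip_width: 0.015
```

```bash
python3 - <<'E'
from h import *
o=get_obs(); print(o['ee_pos'],o['force'],o['time_s'])
a=-1.427
# tally refine from earlier views (dial/knob seen in w1 and w4)
print(row(pose(),down([.44,.05,.27],-.9)))
E
```

```text
[0.59261424 0.26380948 0.08510532] [ -6.44328104 -17.57081086   9.31434124] 62.6333
[  0.04  -6.05   0.04  19.05 -15.17 -18.18]
```

```bash
python3 - <<'E'
from h import *
print(row(pose(),down([.43,.01,.20],-1.427)))
E
```

```text
[ 2.000e-02 -1.000e-02  5.000e-02  2.284e+01 -8.150e+00 -1.973e+01]
```

Request:
send_rows(
  series="0 0 0 .2 0 0 -1;0 0 0 .2 0 0 .1;0 0 0 .2 0 0 .1;0 0 0 .2 0 0 .1;0 0 0 .2 0 0 .1;0 0 0 .2 -3 0 .1;0 0 0 .2 -6 0 .1;0 0 0 .2 -9 0 .1;0 0 0 .2 -12 0 .1;0 0 0 .2 -13 0 .1",
)

```text
time_s: 63.47
ee_pos: [0.5942, 0.2648, 0.2199]
eef_rot: [-1.565, 0.001, -1.427]
force: [-0.2, -0.1, 0.5]
grip_width: 0.0517
```

Request:
send_rows(
  series="0 0 0 2.5 0 -2 .1;0 0 0 5 .5 -4.2 .1;0 0 0 7.5 1 -6.5 .1;0 0 0 10 1.5 -8.7 .1;0 0 0 12.5 2 -11 .1;0 0 0 15 2.7 -13 .1;0 0 0 17.5 3.4 -15.2 .1;0 0 0 20 4 -17.4 .1;0 0 0 22.6 4.8 -19.7 .1;0 0 0 22.6 4.8 -19.7 .1",
)

```text
time_s: 64.3
ee_pos: [0.4276, 0.0094, 0.1652]
eef_rot: [-1.574, -0.0, -1.429]
force: [-0.4, 1.0, -0.5]
grip_width: 0.0519
```

```bash
python3 - <<'E'
from h import *
camera('top');camera('top')
T=shot('wrist','w30',box=(160,60,480,300),s=2.5,g=.7); print(T[:3,3])
E
```

```text
[0.43034288 0.0118208  0.16673155]
```

View pics/w30.png

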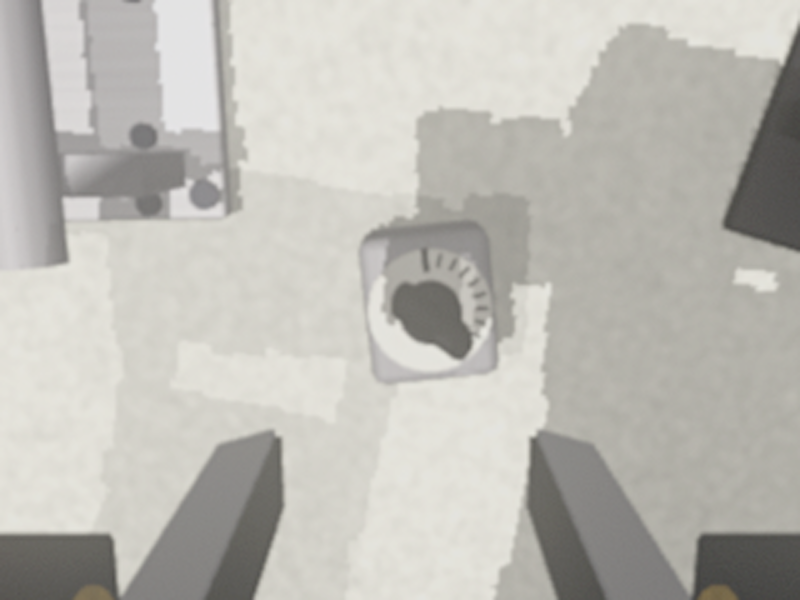

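```bash
python3 - <<'E'
from h import *
T=np.load('pics/w30_T.npy'); c=cam('wrist',T)
q=lambda p,z: back(c,(p[0]/2.5+160-.3,p[1]/2.5+60-.3),z)
A=q((401,292),.077);B=q((467,353),.077);C=q((430,310),.05); Z=q((425,250),.045);Zc=q((428,309),.045)
m=(A+B)/2; d=B-A; print(m,np.linalg.norm(d),C,np.degrees(np.arctan2(d[1],d[0])),'zero',np.degrees(np.arctan2(*(Z-Zc)[1::-1])))
# dial case centre
P=[q(p,.042) for p in((361,240),(487,224),(497,368),(376,382))]; print(np.mean(P,0))
a=np.arctan2(d[1],d[0])+np.pi/2; print(a)
E
```

```text
[0.43927647 0.00347424 0.077     ] 0.031189792456518796 [0.43845811 0.00414369 0.05      ] -124.92973028982132 zero 11.38022532584193
[0.43894082 0.0039206  0.042     ]
-0.6096388003909752
```

```bash
python3 - <<'E'
from h import *
seq(down([.439,.0038,.11],-.61),down([.439,.0038,.053],-.61))
E
```

```text
[-0.0, -9.37, 0.0, 0.97, 8.9, 0.68]
[0.0, -0.0, 0.0, 0.0, 5.7, 0.0]
```

Request:
send_rows(
  series="0 -1.3 0 .3 1.5 .2 .1;0 -2.6 0 .5 3 .3 .1;0 -3.9 0 .7 4.5 .4 .1;0 -5.2 0 .8 6 .5 .1;0 -6.5 0 1 7.5 .6 .1;0 -7.8 0 1 8.9 .7 .1;0 -9.1 0 1 8.9 .7 .1;0 -9.37 0 1 8.9 .7 .1;0 -9.37 0 1 9.4 .7 .1;0 -9.37 0 1 10 .7 .1",
  newtons=15,
)

```text
time_s: 65.28
ee_pos: [0.4397, 0.0039, 0.0671]
eef_rot: [-1.57, -0.001, -0.612]
force: [-0.1, -0.0, 0.3]
grip_width: 0.0517
```

Request:
send_rows(
  series="0 0 0 0 1 0 .1;0 0 0 0 2.2 0 .1;0 0 0 0 3.4 0 .1;0 0 0 0 4.2 0 .1;0 0 0 0 4.5 0 .1;0 0 0 0 4.5 0 -1;0 0 0 0 4.5 0 -1;0 0 0 0 4.5 0 -1;0 0 0 0 4.5 0 -1;0 0 0 0 4.5 0 -1",
)

```text
time_s: 66.12
ee_pos: [0.4392, 0.0034, 0.0223]
eef_rot: [-1.57, -0.001, -0.609]
force: [0.3, -0.3, -0.3]
grip_width: 0.0215
```

Request:
send_rows(
  series="0 0 0 0 0 0 -1;0 0 0 0 0 0 -1;0 0 0 0 0 0 -1;0 0 0 0 0 0 -1;0 0 0 0 0 0 -1;0 -1.2 0 0 0 0 -1;0 -2.4 0 0 0 0 -1;0 -3.6 0 0 0 0 -1;0 -4.8 0 0 0 0 -1;0 -6 0 0 0 0 -1",
)

```text
time_s: 66.95
ee_pos: [0.4369, 0.0048, 0.022]
eef_rot: [-1.569, 0.005, -0.081]
force: [-17.4, 12.8, 16.1]
grip_width: 0.0098
```

Request:
send_rows(
  series="0 0 0 -.1 0 .05 -1;0 -1 0 -.2 0 .1 -1;0 -2.3 0 -.2 0 .1 -1;0 -3.6 0 -.2 0 .1 -1;0 -4.9 0 -.2 0 .1 -1;0 -6.2 0 -.2 0 .1 -1;0 -7.5 0 -.2 0 .1 -1;0 -8.8 0 -.2 0 .1 -1;0 -10 0 -.2 0 .1 -1;0 -11 0 -.2 0 .1 -1",
)

```text
time_s: 67.78
ee_pos: [0.4355, 0.0044, 0.022]
eef_rot: [-1.568, 0.003, 0.88]
force: [-12.8, -3.6, 12.0]
grip_width: 0.0099
```

Request:
send_rows(
  series="0 -1.1 0 -.12 -.05 .09 -1;0 -2.3 0 -.12 -.05 .09 -1;0 -3.5 0 -.12 -.05 .09 -1;0 -4.7 0 -.12 -.05 .09 -1;0 -5.9 0 -.12 -.05 .09 -1;0 -7 0 -.12 -.05 .09 -1;0 -8 0 -.12 -.05 .09 -1;0 -9 0 -.12 -.05 .09 -1;0 -10 0 -.12 -.05 .09 -1;0 -10.2 0 -.12 -.05 .09 -1",
)

```text
time_s: 68.62
ee_pos: [0.4351, 0.0031, 0.0222]
eef_rot: [-1.569, 0.002, 1.77]
force: [-0.9, -11.6, -4.2]
grip_width: 0.0099
```

```bash
python3 - <<'E'
from h import *
o=get_obs(); print(o['eef_rot'],o['force'],o['moment'],o['qpos'])
E
```

```text
[-1.56926579e+00  1.64794989e-03  1.77002348e+00] [ -0.89619497 -11.58857455  -4.17743296] [-2.23685629  0.23997687 -0.10275588] [-0.07571383  0.25089645  1.97944804 -0.00253077  0.91227536 -1.84418633]
```

Request:
send_rows(
  series="0 -.5 0 0 0 0 -1;0 -1 0 0 0 0 -1;0 -1.5 0 0 0 0 -1;0 -1.5 0 0 0 0 -1;0 -1.5 0 0 0 0 -1;0 -1.5 0 0 0 0 -1;0 -1.5 0 0 0 0 -1;0 -1.5 0 0 0 0 -1;0 -1.5 0 0 0 0 -1;0 -1.5 0 0 0 0 -1",
)

```text
time_s: 69.45
ee_pos: [0.4349, 0.0031, 0.0222]
eef_rot: [-1.569, 0.001, 1.895]
force: [-2.7, -12.0, -2.6]
grip_width: 0.0105
```

```bash
python3 - <<'E'
from h import *
o=get_obs(); print(o['eef_rot'],o['force'],o['moment'],o['qpos'])
E
```

```text
[-1.56870470e+00  1.23211820e-03  1.89501815e+00] [ -2.66385337 -12.03899938  -2.57980289] [-2.27954524  0.62280829 -0.30697604] [-0.07584044  0.25073308  1.97957351 -0.002464    0.91273411 -1.96934895]
```

Request:
send_rows(
  series="0 0 0 0 0 0 .1;0 0 0 0 0 0 .1;0 0 0 0 0 0 .1;0 0 0 0 0 0 .1;0 0 0 0 0 0 .1;0 0 0 0 0 0 .1;0 0 0 0 -2 0 .1;0 0 0 0 -5 0 .1;0 0 0 0 -8 0 .1;0 0 0 0 -10 0 .1",
)

```text
time_s: 70.28
ee_pos: [0.4361, 0.0043, 0.125]
eef_rot: [-1.573, 0.001, 1.895]
force: [-0.3, -0.2, 0.9]
grip_width: 0.052
```

```bash
python3 - <<'E'
from h import *
print(row(pose(),down([.47,.02,.23],1.6)))
E
```

```text
[ 0.02  3.39 -0.01  0.4  -7.29 -3.73]
```

Request:
send_rows(
  series="0 .7 0 0 -2 0 .1;0 1.4 0 0 -4 0 .1;0 2.1 0 .2 -6 -1 .1;0 2.8 0 .4 -7.3 -2 .1;0 3.4 0 .4 -8.5 -3 .1;0 3.4 0 .4 -9.3 -3.7 .1;0 3.4 0 .4 -9.3 -3.7 .1;0 3.4 0 .4 -9.3 -3.7 .1;0 3.4 0 .4 -9.3 -3.7 .1;0 3.4 0 .4 -9.3 -3.7 .1",
)

```text
time_s: 71.12
ee_pos: [0.4688, 0.0197, 0.2148]
eef_rot: [-1.57, -0.0, 1.599]
force: [0.6, 0.3, 0.7]
grip_width: 0.0515
```

```bash
python3 - <<'E'
from roll import *
T=shot('wrist','w31'); c=cam('wrist',T); print(T[:3,3])
im=cv2.imread('pics/w31_raw.png'); g=cv2.cvtColor(im,cv2.COLOR_BGR2GRAY)
def ortho(ctr,z,half,res=.0005,yaw=0,im=g):
    n=int(half/res); i=np.arange(-n,n+1)*res; Y,X=np.meshgrid(-i,-i); k,s=np.cos(yaw),np.sin(yaw)
    W=np.c_[(ctr[0]+k*X-s*Y).ravel(),(ctr[1]+s*X+k*Y).ravel(),0*X.ravel()+z]; uv=proj(c,W).astype(np.float32)
    return cv2.remap(im,uv[:,0].reshape(X.shape),uv[:,1].reshape(X.shape),cv2.INTER_LINEAR)
o=ortho((.439,.0038),.077,.03)
m=((o<60)*255).astype(np.uint8); n,l,st,ce=cv2.connectedComponentsWithStats(m); 
print(st[1:6].tolist())
j=1+np.argmax(st[1:,4]); ys,xs=np.where(l==j); P=np.c_[-(ys-60),-(xs-60)]*.5; P0=P-P.mean(0); w,v=np.linalg.eigh(np.cov(P0.T)); d=v[:,1]; print('area mm2',len(P)/4,'axis deg',np.degrees(np.arctan2(d[1],d[0])),'sd',np.sqrt(w),'skew',(P0@d**1).__pow__(3).mean(),P.mean(0))
print('\n'.join(''.join('#' if o[r,q]<60 else ('+' if o[r,q]<100 else '.') for q in range(0,121,3)) for r in range(0,121,5)))
# tongues / bolt & shafts: intensity along y at flat+tongue rows, old shaft in rack
for nm,F,ctr,z,xs in(('fix',FX,0,.0965,(.060,.072,.085,.105)),('rack',RK,0,.048,(-.05,0,.06))):
    for x in xs:
        yy=np.arange(-.13,.131,.005); W=np.array([loc(F,[x,y,z]) for y in yy]); uv=proj(c,W).astype(np.float32); print(nm,x,cv2.remap(g,uv[:,0],uv[:,1],cv2.INTER_LINEAR).ravel().tolist())
E
```

```text
[0.46882102 0.01973293 0.21481598]
[]Traceback (most recent call last):
  File "<stdin>", line 11, in <module>
    return _wrapfunc(a, 'argmax', axis=axis, out=out, **kwds)
    return bound(*args, **kwds)
ValueError: attempt to get argmax of an empty sequence
```

```bash
python3 - <<'E'
from roll import *
T=np.load('pics/w31_T.npy'); c=cam('wrist',T); g=cv2.cvtColor(cv2.imread('pics/w31_raw.png'),cv2.COLOR_BGR2GRAY)
print(proj(c,[.439,.0038,.077]))
i=np.arange(-.036,.0361,.0012)
for r in i[::2]:
    W=np.array([[.439-r,.0038-q,.077] for q in i]); uv=proj(c,W).astype(np.float32); v=cv2.remap(g,uv[:,0],uv[:,1],cv2.INTER_LINEAR).ravel()
    print(''.join(' .:-=+*#%@'[9-min(9,int(x)//22)] for x in v))
for nm,F,z,xs in(('fix',FX,.0965,(.060,.072,.085,.105)),('rack',RK,.048,(-.05,0,.06))):
    for x in xs:
        yy=np.arange(-.13,.131,.005); W=np.array([loc(F,[x,y,z]) for y in yy]); uv=proj(c,W).astype(np.float32); print(nm,x,uv[[0,-1]].round().tolist(),cv2.remap(g,uv[:,0],uv[:,1],cv2.INTER_LINEAR).ravel().tolist())
E
```

```text
[[305.65239193 155.13117551]]
............     .........  ..................               
...............................................              
. ....    .....................................              
.   .   ...............................  ......              
   .............................................             
    .................................:::.......              
..     ...... ....       ....::-------:---===--.             
              ........::------:::::::::::-==-=-:             
       .  ....::----------:......:::::::::-=----.            
...   ..:-----::::::..  :-.  ......  .::::-==--:.            
.......:::::::::..      :++++*+=-=-:... .::-=---:.           
.......::::::::.       .=******+=----:    .:-=--:.           
.......::::::..        :+*******=---::..:.  :==-:.           
... ...:-:::..         :+**+*****+=--:.    ..:=--::.         
........::::.         :+***++++****++-.  ...  :--::.         
       ..::.         -+****+++++*****=:.     ..:-:-:         
..      .::.        :+++****++++*****+-.  ..   :-:::.        
..       .:.    
[... 1926 characters left out ...]
 0, 0, 0, 0, 0, 0, 179, 166, 148, 122, 89, 55, 55, 55, 52, 53, 51, 51, 50, 47, 48, 45, 44, 44, 44, 40, 42, 46, 45, 46, 47, 47, 46, 46, 46, 47, 44, 42, 36, 36, 35, 36, 38, 41, 43, 44, 44, 41, 44, 49]
rack 0 [[-38.0, 230.0], [197.0, 268.0]] [0, 0, 0, 0, 0, 0, 0, 0, 0, 177, 164, 146, 120, 87, 44, 41, 39, 44, 42, 43, 45, 45, 43, 42, 43, 42, 42, 40, 39, 39, 40, 40, 42, 39, 38, 40, 40, 39, 39, 38, 40, 40, 40, 41, 34, 35, 36, 36, 38, 40, 40, 42, 43]
rack 0.06 [[-35.0, 280.0], [192.0, 315.0]] [0, 0, 0, 0, 0, 0, 0, 0, 107, 107, 106, 104, 93, 84, 84, 36, 36, 42, 44, 43, 43, 42, 43, 41, 43, 40, 36, 32, 31, 30, 31, 30, 27, 28, 26, 27, 26, 27, 26, 26, 28, 28, 29, 30, 32, 31, 33, 34, 34, 36, 107, 118, 86]
```

Request:
send_rows(
  series="0 0 0 2 -1 -.4 .1;0 0 0 5 -3 -1 .1;0 0 0 8.5 -5 -2 .1;0 0 0 12 -7 -3 .1;0 0 0 15.5 -8.5 -4 .1;0 0 0 19 -8.5 -5 .1;0 0 0 22 -8.5 -6 .1;0 0 0 23 -8.5 -6.5 .1;0 0 0 23 -8.5 -6.5 .1;0 0 0 23 -8.5 -6.5 .1",
)

```text
time_s: 72.0
ee_pos: [0.5277, 0.2514, 0.2998]
eef_rot: [-1.57, 0.001, 1.599]
force: [-0.4, -0.8, 0.6]
grip_width: 0.0516
```

```bash
python3 - <<'E'
from roll import *
camera('top');T=shot('wrist','w32'); c=cam('wrist',T); print(T[:3,3])
def lines(fn,T,xs,z,off=0):
    c=cam('wrist',T); g=cv2.cvtColor(cv2.imread(f'pics/{fn}_raw.png'),cv2.COLOR_BGR2GRAY)
    for x in xs:
        yy=np.arange(-.125,.156,.005); W=np.array([loc(FX,[x,y,z]) for y in yy]); uv=proj(c,W).astype(np.float32); print(fn,x,cv2.remap(g,uv[:,0],uv[:,1],cv2.INTER_LINEAR).ravel().tolist())
print(np.arange(-125,156,5).tolist())
lines('w1',np.load('pics/w1_T.npy'),(.072,.085),.0965); lines('w32',T,(.055,.072,.085),.0965)
# template: tongue+keeper patch of w1 (home) vs now, rectified
def rect2(fn,T):
    c=cam('wrist',T); g=cv2.cvtColor(cv2.imread(f'pics/{fn}_raw.png'),cv2.COLOR_BGR2GRAY); X,Y=np.meshgrid(np.arange(.09,.115,.0005),np.arange(-.03,.03,.0005),indexing='ij')
    W=np.array([loc(FX,[x,y,.142]) for x,y in zip(X.ravel(),Y.ravel())]); uv=proj(c,W).astype(np.float32); return cv2.remap(g,uv[:,0],uv[:,1],cv2.INTER_LINEAR).reshape(X.shape)
for f,t in(('w1',np.load('pics/w1_T.npy')),('w32',T)):
    r=rect2(f,t); print(f,[int(v) for v in r[15:25].mean(0)[::6]])
E
```

```text
[0.52773843 0.250765   0.30019681]
[-125, -120, -115, -110, -105, -100, -95, -90, -85, -80, -75, -70, -65, -60, -55, -50, -45, -40, -35, -30, -25, -20, -15, -10, -5, 0, 5, 10, 15, 20, 25, 30, 35, 40, 45, 50, 55, 60, 65, 70, 75, 80, 85, 90, 95, 100, 105, 110, 115, 120, 125, 130, 135, 140, 145, 150, 155]
w1 0.072 [135, 140, 140, 141, 121, 119, 119, 119, 116, 118, 116, 116, 120, 142, 141, 141, 141, 140, 122, 162, 114, 114, 111, 123, 149, 149, 150, 134, 176, 176, 176, 174, 174, 175, 176, 174, 116, 115, 114, 178, 178, 178, 125, 153, 153, 151, 173, 179, 197, 198, 196, 191, 192, 181, 194, 197, 193]
w1 0.085 [131, 136, 137, 138, 119, 118, 116, 118, 109, 118, 116, 77, 66, 66, 65, 116, 116, 116, 114, 118, 115, 115, 108, 124, 148, 148, 148, 137, 74, 70, 69, 101, 115, 123, 117, 118, 116, 117, 117, 116, 116, 116, 117, 151, 150, 148, 124, 118, 101, 68, 70, 70, 70, 69, 70, 169, 190]
w32 0.055 [135, 79, 84, 152, 128, 125, 127, 129, 135, 105, 126, 127, 126, 149, 189, 155, 164, 152, 139, 183, 193, 192, 192, 195, 192, 191, 190, 191, 190, 190, 190, 190, 190, 190, 190, 191, 125, 126, 125, 126, 135, 124, 163, 162, 164, 163, 179, 194, 211, 212, 208, 118, 139, 212, 211, 203, 207]
w32 0.072 [143, 149, 149, 149, 127, 128, 128, 129, 107, 94, 125, 125, 127, 154, 154, 154, 153, 153, 152, 211, 154, 152, 152, 144, 163, 162, 163, 184, 189, 188, 188, 189, 188, 189, 189, 191, 134, 141, 151, 151, 163, 103, 133, 164, 164, 164, 178, 196, 214, 199, 183, 182, 184, 188, 205, 207, 209]
w32 0.085 [148, 150, 149, 149, 127, 125, 126, 126, 101, 122, 125, 79, 69, 69, 68, 122, 126, 127, 126, 127, 127, 128, 125, 149, 180, 161, 161, 127, 100, 76, 76, 100, 126, 127, 125, 127, 126, 128, 127, 127, 128, 118, 140, 178, 170, 161, 135, 130, 131, 75, 75, 76, 78, 79, 76, 148, 207]
w1 [196, 193, 197, 194, 192, 196, 197, 197, 131, 69, 71, 71, 70, 157, 193, 118, 94, 98, 98, 97]
w32 [205, 205, 208, 210, 205, 208, 211, 208, 152, 77, 80, 78, 74, 166, 210, 176, 106, 107, 107, 106]
```

```bash
python3 -c "
from station import *
print(hand_in())"
```

```text
the job is handed in; nothing more can be done
None
```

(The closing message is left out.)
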